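# Show the cured round medallion to the demonstration camera

## Task

The varnish on the clay medallions has cured: slide the rack carriage out from under the UV lamp to its next stop, where the sprung ball clicks into the unloading detent, and leave it there. Then take the round medallion out of the rack and hold it up in front of the camera on the tripod: flower side square to the lens, tilted to match it, hanging hole at the top, centred on the lens, about 15 cm away from it. Finish while still holding it there in the air, with the other two medallions left standing in their slots, the camera never bumped and the other things on the table left alone.

Things in the scene. Friction and masses are not known exactly. Their poses are not given: they have to be found in the camera images.
- rail: UV curing station fixed on the table. Base plate 130 x 440 x 10 mm (y -235 to +205) with two slide rods along its own y. At the -y end a white lamp head on four posts (164 x 166 mm in plan, centred at y -130, underside z 132, top z 162 mm), amber shields on its x sides. Origin on the table. The carriage slides to +y, out from under the lamp; the +y half is open from above.
- carriage (a joint): Travel (m) of the rack carriage along the rail's +y: 0 in the curing detent under the lamp (start), 0.190 in the next one, the unloading detent; end stop at 0.235. A sprung ball on the carriage drops between two steel pins on the base's -x edge and snaps in from about 5 mm off. A detent takes 3 to 7 N to enter or leave, sliding 1 to 2 N. Carriage 0.6 kg.
- unload (a point): Point on the rail over which the carriage's middle stands in the unloading detent: rail x 0, y +60 mm, 44 mm above the table. Axes as the rail's.
- rack (a point): Middle of the carriage, on its plate (150 mm along y, 100 along x), 44 mm above the table; moves with it, axes as the rail's. On it a wooden dowel rack with three slots at y -45, 0 and +45 mm, each between pegs at x +20 and -20 mm whose tops are 36 mm above the plate. A medallion stands on edge in each, with 1 mm play, leaning up to 4 degrees.
- knob (a point): Black upright round knob on a flat arm at the carriage's +y end, outside the lamp: 22 mm in diameter from 74 to 92 mm above the table, top at 98 mm, neck below 14 mm thick down to 52 mm. Point on its axis, 85 mm above the table. It moves with the carriage, 160 mm to +y of its middle: rail y +30 mm at the start, +220 mm in the unloading detent.
- round: The part wanted: round medallion of baked terracotta clay, 64 mm in diameter, 8 mm thick, 30 to 65 g, on edge in one of the rack's slots. Origin at its centre, 82 mm above the table; y points out of the front, with a raised flower (13 mm radius, 3 mm proud; back plain), z up to the hanging hole 26 mm above centre. In the rack its y is along rail +y. Grip it by its faces on the top 18 mm.
- square: Square medallion of the same clay and flower, 64 x 64 x 8 mm, standing in another rack slot, axes alike, origin at its centre, 85 mm above the table. Stays in its slot.
- hexagon: Hexagonal medallion of the same clay and flower, 64 mm across flats (height), 74 mm wide, 8 mm thick, in another rack slot, axes alike, origin at its centre, 85 mm above the table. Stays in its slot.
- lens (a point): Centre of the camera lens's front glass (barrel 46 mm in diameter, 38 mm out of the camera's front; camera body 108 wide, 34 deep, 62 mm high). The lens looks along this frame's -x, tilted down; y is the camera's width, level; z its own up. Wanted: the round medallion's centre at x -150, y 0, z 0 mm here, its front (its y) along this +x, its hole (its z) along this +z.
- tripod: Black table tripod of the camera, to the robot's left: origin on the table under its middle, three feet 90 mm out, fixed; its column height, the camera's tilt (down 5 to 23 degrees) and its heading differ.
- varnish: Small amber varnish bottle with a black cap, 34 mm in diameter, 85 mm high, origin under its base, behind the rail. To be left alone.
- cutter: Steel ring cutter, 56 mm in diameter, 22 mm high, origin under its middle, on the robot's side of the lamp. To be left alone.
- tile: White ceramic tile, 150 x 150 x 8 mm, with small clay buttons on it, origin under its middle, to the robot's right. To be left alone.
- jar: Amber glass jar with a white lid, 64 mm in diameter, 75 mm high, origin under its base, beyond the rail. To be left alone.
- goblet: Stemmed glass, 72 mm in diameter, 160 mm high, origin under its foot, beyond the rail. To be left alone.
There are look-alikes about, which are no part of the job. Leave any purple look-alike of the square alone.

How it is judged:
By the outcome, as a careful person would: the job done as asked, in the order asked, and still so for the second after the job is handed in, while the arm keeps its last pose, push and grip.
It also fails if it takes over 51 s, if anything falls off the work surface, if the arm or the gripper's body presses on something with over 40 N, if the wrist force passes 120 N, or if a joint passes its speed limit or range.

## Robot

A 6-joint arm with a two-finger parallel gripper is mounted at the origin on the work surface. World frame = base frame: x ahead of the robot, y to its left, z up, the work surface at z = 0. Lengths are in mm, angles in rad, forces in N, time in s.
With the tool pointing down it reaches from about 275 to 850 mm from the base axis. Payload 5.2 kg.
Tool frame: the origin (TCP) lies at the very end of the fingers, on their centre line; the grasp point (between the pads) lies 19 mm behind it; z points along the fingers, y is the direction in which the jaws open and shut (so a half turn about z gives the same grasp; the last joint's range is limited). The gripper opens to 85 mm and grips with 20 to 120 N. Pads are 22 mm wide; open, the fingers measure 114 mm over their backs; the gripper's body (76 mm by 85 mm) begins 54 mm behind the grasp point. The pads swing forward as they close: fully open they stand 13 mm farther back than shut.
Start: joints at [0.912, 0.259, 1.535, -0, 1.348, -0.203], TCP at [242.079, 493.865, 231.31] pointing down, gripper open.
Joint ranges: [-3.14, 3.14], [-0.91, 2.08], [0.19, 2.58], [-1.22, 4.36], [0.22, 2.71], [-3.12, 3.12]. Speed limits (rad/s): [2.57, 2.57, 3.14, 3.14, 3.14, 3.14].

## Interface

Orientations are given as a unit quaternion [w, x, y, z].
In Python, from plant import bot gives the robot as it stands.
- The arm moves only by the tool apply_moves, never from a script. Its arguments are lists of equal length, an entry for each row: "delta_pos": the shift along the world's x, y, z in m, a list of three; "spin": the turn about the world's z in degrees; "grip": the closure in counts, from 0 (fully open) to 255 (shut). In form: {"delta_pos": [[x, y, z], ...], "spin": [spin, ...], "grip": [grip, ...]}. A call has 1 to 12 rows; each row is the pose to reach, as a shift and turn from the pose commanded when the call began; what a row does not reach only later rows make up. A row lasts 1/8 s, in which the tool goes at most 62.5 mm and 10.7 degrees, less where a joint would pass 70% of its speed; a pose out of reach is approached as far as the arm can. A call with a gripper value outside its range is refused whole. The fingers move at their own pace and stop on an object; "squeeze" is the grip in N (left out, the last holds). Time passes only in rows, so rows that repeat a pose let the fingers close. It gives the time, the measured TCP pose, the force and the opening at its end, in the units of the state.
- bot.state(): the state, without advancing time (a new reading comes with each control period).
- bot.snapshot(name): name is "scene" or "top" or "wrist"; returns the picture (384x512x3 uint8, red, green, blue); there is no depth.
- bot.get_calibration(name): a dict with "fx", "fy", "cx", "cy" (pixels), "view" (4x4, takes a point from world to camera coordinates). Camera axes: x right, y down, z forward; pixel columns grow to the right and rows downward; lengths in mm; the calibration is good to about 2 mm. A picture is of the moment at which its call begins: read the wrist's pose just before it. get_calibration takes no time and is no camera call; for the wrist camera it gives the pose at the moment of the call.
- bot.close_job(): hands the job in, once; it reports no verdict.
The state is a dict: "time_s": time; "qpos": joint angles; "qvel": joint speeds; "joint_efforts": joint torques, N m; "tcp_pos": TCP position; "orientation": TCP orientation; "wrist_force": force on the tool from outside, world axes, zero at the start; "wrist_torque": the same for the moment, N m; "width": finger opening in mm.
Only numpy, scipy, OpenCV 4.12 (cv2) and the standard library are available. Lean on these libraries where they do the work, as an engineer would, in place of code of your own. Each camera call takes 0.05 s, during which the arm holds its last target.

## Working session

There is one attempt and no reset: what is moved stays moved. The work goes in short steps, Python scripts to look and compute and a tool call to move; the robot and the scene stay as the last step left them, time stands still between calls to the robot, and variables do not carry over. Pictures are saved under pics/ and viewed, and the job is handed in when it is done.

Besides the shell and the picture viewer there is one more tool, called after ">>>" by a JSON object that holds its "name" and its "arguments". apply_moves: Moves the arm, as the interface text tells. Its arguments: {"type":"object","properties":{"delta_pos":{"type":"array","items":{"type":"array","items":{"type":"number"}}},"spin":{"type":"array","items":{"type":"number"}},"grip":{"type":"array","items":{"type":"number"}},"squeeze":{"type":"number"}},"required":["delta_pos","spin","grip"]}

```bash
ls; mkdir -p pics; python3 - <<'E'
from plant import bot
import cv2
print(bot.state())
for n in ["scene","top","wrist"]:
    c=bot.get_calibration(n); print(n,c)
    im=bot.snapshot(n); cv2.imwrite(f"pics/{n}0.png",im[:,:,::-1])
E
```

```text
pics
{'time_s': 0.0, 'qpos': array([ 9.12159420e-01,  2.59332711e-01,  1.53608977e+00,  2.56418693e-05,
        1.34802259e+00, -2.02822163e-01]), 'qvel': array([-0.00070294, -0.00028183, -0.0009105 , -0.00064851,  0.00088031,
        0.00051065]), 'joint_efforts': array([ 1.66975642e-03, -4.46021640e+01, -2.90575290e+01,  2.58924308e-05,
        1.17605191e-02, -3.83902830e-05]), 'tcp_pos': array([241.75325   , 493.42229777, 230.47756452]), 'orientation': array([-3.98083457e-04,  2.25942178e-01,  9.74140274e-01, -8.36391148e-04]), 'wrist_force': array([-0.01485831, -0.09442215, -0.1714313 ]), 'wrist_torque': array([-0.0117144 ,  0.05908625,  0.0054804 ]), 'width': 85.58845874982521}
scene {'fx': 380.8145688191249, 'fy': 380.8145688191249, 'cx': 258.3992629105208, 'cy': 189.64984507074075, 'view': array([[-8.33681032e-01,  5.51744863e-01,  2.35274862e-02,
         4.81920941e+02],
       [ 3.14805769e-01,  5.09808423e-01, -8.00620197e-01,
        -7.14573962e+01],
       [-4.53732592e-01, -6.60055284e-01, -5.98710078e-01,
         1.50353376e+03],
       [ 0.00000000e+00,  0.00000000
[... 266 characters left out ...]
4192e-01,  2.93420188e-02, -2.17880900e-01,
         5.76039556e+02],
       [ 2.17692835e-01, -9.49705147e-03, -9.75971124e-01,
         1.38178207e+03],
       [ 0.00000000e+00,  0.00000000e+00,  0.00000000e+00,
         1.00000000e+00]])}
wrist {'fx': 268.25046592527156, 'fy': 268.25046592527156, 'cx': 253.9286787750306, 'cy': 191.7903958467703, 'view': array([[ 4.39744603e-01,  8.98116579e-01, -3.36084983e-03,
        -5.49907487e+02],
       [ 8.67156715e-01, -4.23605632e-01,  2.61911246e-01,
        -3.37593610e+01],
       [ 2.33803157e-01, -1.18088440e-01, -9.65086112e-01,
         3.78301306e+02],
       [ 0.00000000e+00,  0.00000000e+00,  0.00000000e+00,
         1.00000000e+00]])}
```

View pics/scene0.png

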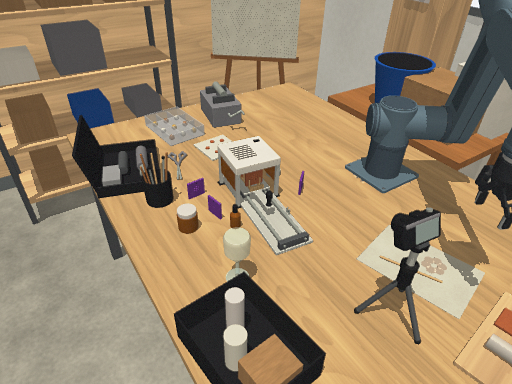

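View pics/top0.png

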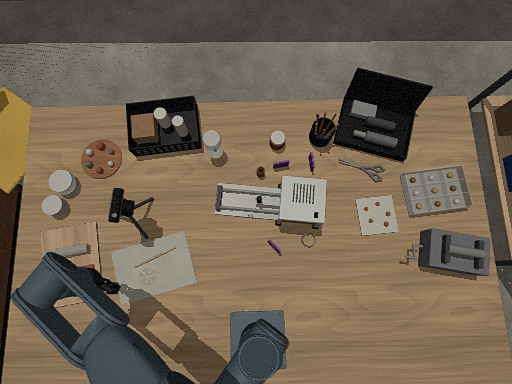

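View pics/wrist0.png

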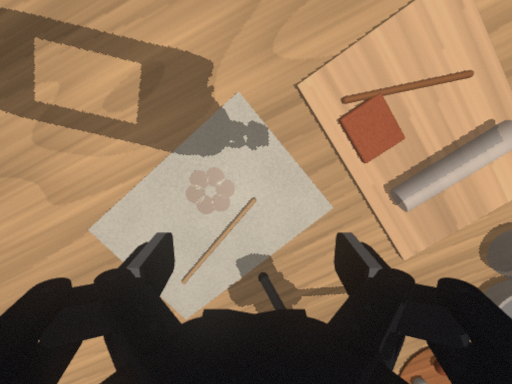

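```bash
python3 - <<'E'
import cv2
s=cv2.imread('pics/scene0.png'); t=cv2.imread('pics/top0.png')
def c(im,x0,y0,x1,y1,n):
    k=min(800/(x1-x0),600/(y1-y0)); cv2.imwrite(n,cv2.resize(im[y0:y1,x0:x1],None,fx=k,fy=k,interpolation=cv2.INTER_CUBIC))
c(s,180,130,330,260,'pics/s_rail.png')
c(s,350,195,470,345,'pics/s_cam.png')
c(t,205,140,345,245,'pics/t_rail.png')
c(t,90,170,190,245,'pics/t_cam.png')
E
```

```text
(no output)
```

View pics/s_rail.png

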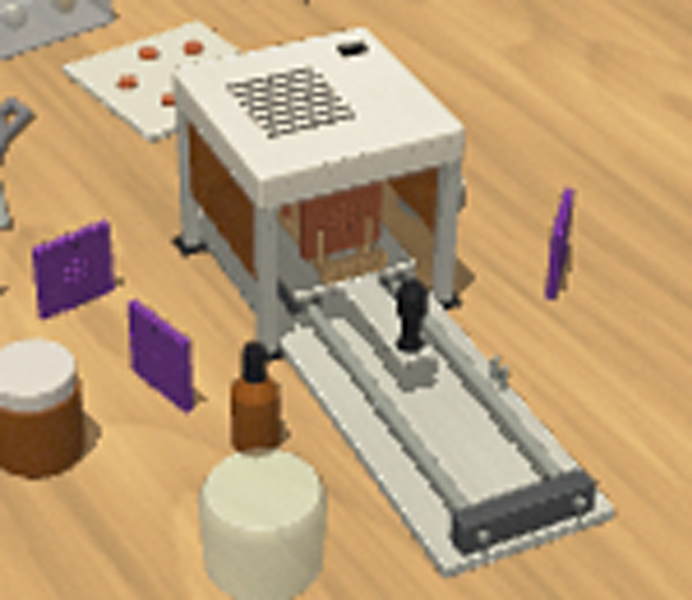

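View pics/s_cam.png

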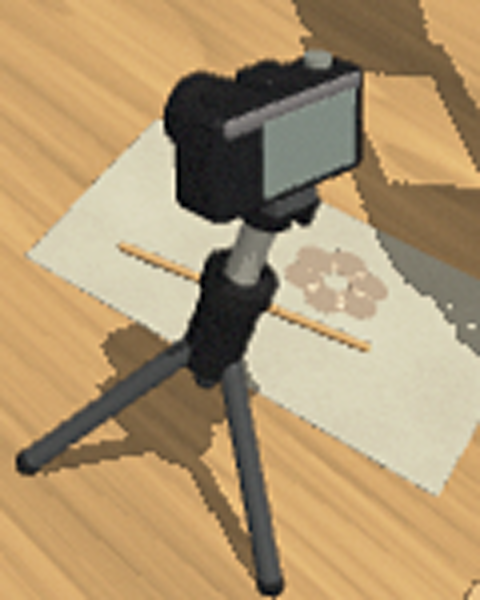

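View pics/t_rail.png

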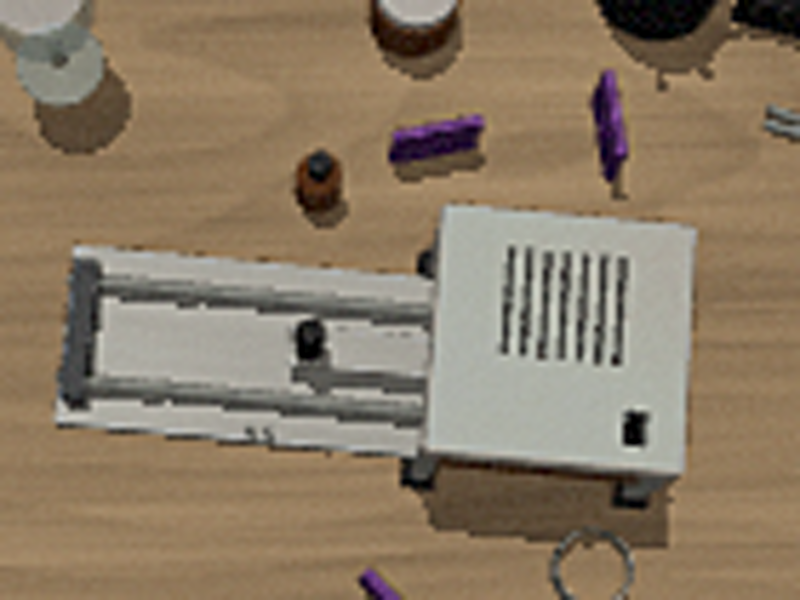

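View pics/t_cam.png

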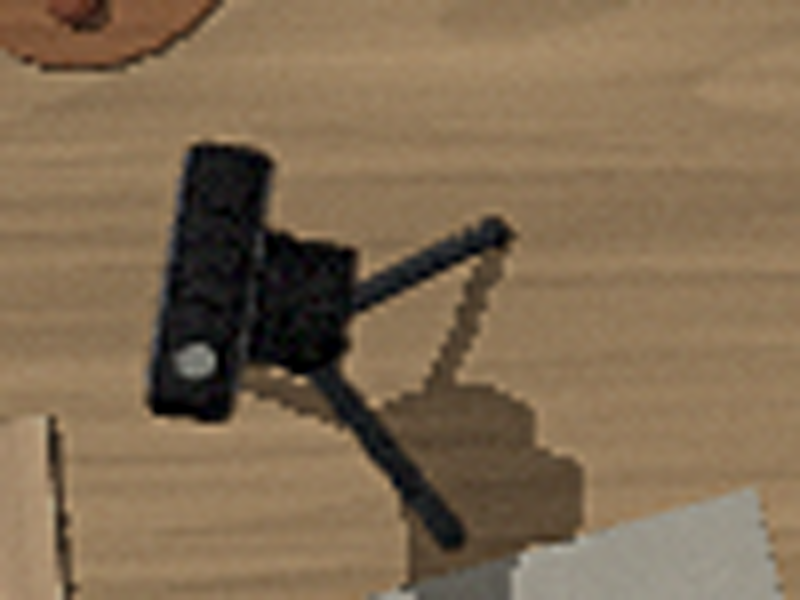

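```bash
cat > h.py <<'E'
import numpy as np
from plant import bot
def proj(c,P):
    P=np.atleast_2d(P); V=c["view"]; q=P@V[:3,:3].T+V[:3,3]
    return np.c_[c["fx"]*q[:,0]/q[:,2]+c["cx"],c["fy"]*q[:,1]/q[:,2]+c["cy"]]
def ray(c,uv):
    V=c["view"];R=V[:3,:3];o=-R.T@V[:3,3]
    d=R.T@np.array([(uv[0]-c["cx"])/c["fx"],(uv[1]-c["cy"])/c["fy"],1]);return o,d/np.linalg.norm(d)
def tri(*cu):
    A=0;b=0
    for c,u in cu:
        o,d=ray(c,u);M=np.eye(3)-np.outer(d,d);A=A+M;b=b+M@o
    return np.linalg.solve(A,b)
def onz(c,u,z):
    o,d=ray(c,u);return o+d*(z-o[2])/d[2]
E
python3 - <<'E'
from h import *
from scipy.optimize import least_squares
T=bot.get_calibration("top");S=bot.get_calibration("scene")
tp=[((65,205,10),(218.65,182.9)),((-65,205,10),(215.15,214.4)),((82,-47,162),(282.5,175.9)),((82,-213,162),(327,179.9)),((-82,-213,162),(324.9,223.1)),((-82,-47,162),(279.4,218.2))]
sp=[((82,-213,162),(217.9,146.3)),((-82,-213,162),(259.1,136.5)),((-82,-47,162),(280.4,158.2)),((82,-47,162),(236.4,169)),((-65,205,10),(312.7,241.6)),((65,205,10),(276.5,254))]
def W(p,L):
    c,s=np.cos(p[2]),np.sin(p[2]);L=np.array(L,float);
    return np.c_[p[0]+c*L[:,0]-s*L[:,1],p[1]+s*L[:,0]+c*L[:,1],L[:,2]]
def f(p): return np.r_[(proj(T,W(p,[a for a,_ in tp]))-[b for _,b in tp]).ravel(),(proj(S,W(p,[a for a,_ in sp]))-[b for _,b in sp]).ravel()]
r=least_squares(f,[500,100,0],x_scale=[100,100,.1]);print(r.x,np.degrees(r.x[2]));print(r.fun.round(1).reshape(-1,2))
print("knob",tri((T,(259.6,196.9)),(S,(269.3,191.8))),"pred",W(r.x,[(0,30,98)]))
print("unload",W(r.x,[(0,60,44)]),"knob end",W(r.x,[(0,220,85)]))
E
```

```text
[ 5.20292049e+02 -5.20347387e+01 -1.26581999e-01] -7.252614282583581
[[-1.4 -0.6]
 [-1.7 -0.9]
 [-0.9 -1.1]
 [-0.5 -0.9]
 [-0.8 -0. ]
 [-1.3  0.5]
 [-1.  -2.5]
 [ 0.  -1.9]
 [ 0.8 -1.5]
 [-0.4 -1.2]
 [ 0.4 -2.1]
 [-0.5 -1.5]]
knob [525.84001063 -24.42581511  94.19776069] pred [[524.07937562 -22.274763    98.        ]]
unload [[527.86670258   7.48521271  44.        ]] knob end [[548.06577971 166.20508319  85.        ]]
```

```bash
python3 - <<'E'
from h import *
T=bot.get_calibration("top");S=bot.get_calibration("scene");Wc=bot.get_calibration("wrist")
def t(p):return (90+p[0]/8-.5,170+p[1]/8-.5)
def s(p):return (350+p[0]/4-.5,195+p[1]/4-.5)
# shutter button silver; body back-top corners
print("button",tri((T,t((195,360))),(S,s((318,62)))))
print("back top nearR",tri((T,t((150,405))),(S,s((362,72)))))
print("back top L",tri((T,t((188,148))),(S,s((225,130)))))
R=Wc["view"][:3,:3];o=-R.T@Wc["view"][:3,3];print("wristcam",o)
st=bot.state();from scipy.spatial.transform import Rotation as Ro
q=st["orientation"];Rt=Ro.from_quat(q[[1,2,3,0]]).as_matrix()
print("cam in tool",Rt.T@(o-st["tcp_pos"]),"\naxes(cols) in tool\n",(Rt.T@R.T).round(3))
E
```

```text
button [442.17019097 446.33291939 314.12197696]
back top nearR [425.37206931 463.48102701 311.80733059]
back top L [528.8458637  454.51343529 313.19898834]
wristcam [182.6718503  524.28724984 372.1921936 ]
cam in tool [  66.71414645    1.37284334 -141.49389059] 
axes(cols) in tool
 [[ 0.    -0.965 -0.262]
 [ 1.     0.001 -0.002]
 [ 0.002 -0.262  0.965]]
```

>>> {"name": "apply_moves", "arguments": {"delta_pos": [[0,0,0.06],[0.04,0,0.12],[0.1,-0.01,0.17],[0.158,-0.023,0.19],[0.158,-0.023,0.19],[0.158,-0.023,0.19]], "spin": [5,12,19,19,19,19], "grip": [0,0,0,0,0,0]}}

```text
time_s: 0.9
tcp_pos: [402.0, 470.3, 421.0]
orientation: [0.0, 0.063, 0.998, -0.0]
wrist_force: [-0.2, -0.4, -1.0]
width: 85.3
```

```bash
cat > snap.py <<'E'
import sys,pickle,cv2
from h import *
n,tag=sys.argv[1:3]
st=bot.state();c=bot.get_calibration(n);im=bot.snapshot(n)
pickle.dump((st,c,im),open(f"pics/{tag}.pkl","wb"))
cv2.imwrite(f"pics/{tag}.png",im[:,:,::-1])
print(st["time_s"],st["tcp_pos"].round(1),st["orientation"].round(4),st["qpos"].round(3),st["width"],st["wrist_force"].round(1))
E
python3 snap.py wrist B
```

```text
0.9 [402.  470.3 421. ] [ 0.      0.0635  0.998  -0.    ] [ 0.684  0.347  0.965 -0.     1.83  -0.76 ] 85.33620246543265 [-0.2 -0.4 -1. ]
```

>>> {"name": "apply_moves", "arguments": {"delta_pos": [[0.03,-0.05,0],[0.06,-0.1,-0.03],[0.09,-0.15,-0.05],[0.09,-0.18,-0.07],[0.09,-0.18,-0.07],[0.09,-0.18,-0.07]], "spin": [0,0,0,0,0,0], "grip": [0,0,0,0,0,0]}}

```text
time_s: 1.7
tcp_pos: [489.2, 292.0, 351.8]
orientation: [0.0, 0.061, 0.998, 0.0]
wrist_force: [0.0, -0.4, 0.4]
width: 85.3
```

```bash
python3 snap.py wrist A
```

```text
1.7 [489.2 292.  351.8] [1.000e-04 6.150e-02 9.981e-01 5.000e-04] [ 3.420e-01  2.450e-01  1.264e+00  1.000e-03  1.631e+00 -1.106e+00] 85.25654057320621 [ 0.  -0.4  0.4]
```

View pics/B.png

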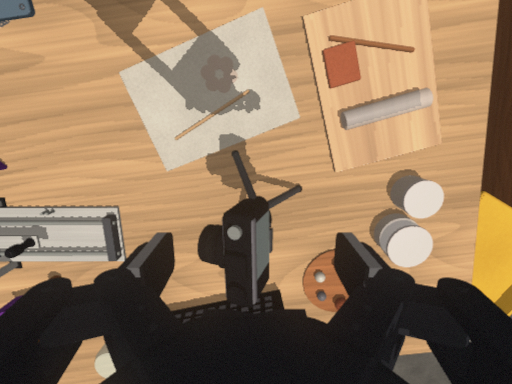

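View pics/A.png

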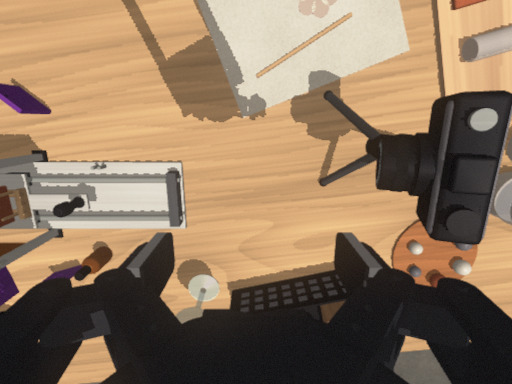

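```bash
python3 - <<'E'
import cv2,numpy as np
def c(im,x0,y0,x1,y1,n,g=2.2):
    k=min(800/(x1-x0),600/(y1-y0)); r=cv2.resize(im[y0:y1,x0:x1],None,fx=k,fy=k,interpolation=cv2.INTER_CUBIC)
    r=(255*(r/255.)**(1/g)).astype('uint8'); cv2.imwrite(n,r); print(n,k)
A=cv2.imread('pics/A.png');B=cv2.imread('pics/B.png')
c(A,360,80,512,250-0,'pics/A_cam.png'); c(B,190,190,290,310,'pics/B_cam.png')
E
```

```text
pics/A_cam.png 3.5294117647058822
pics/B_cam.png 5.0
```

View pics/A_cam.png

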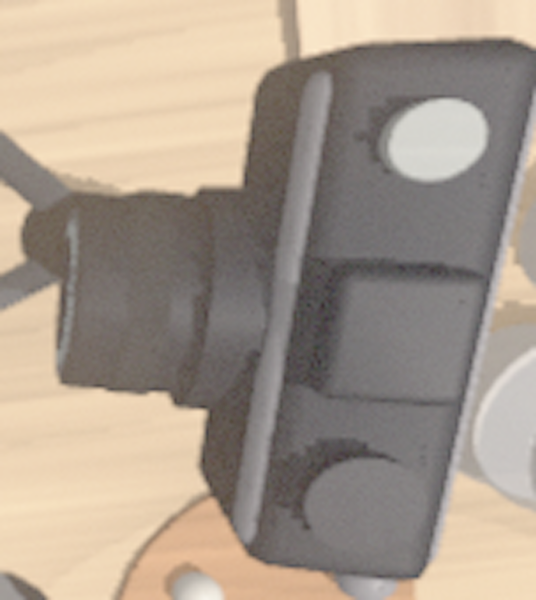

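View pics/B_cam.png

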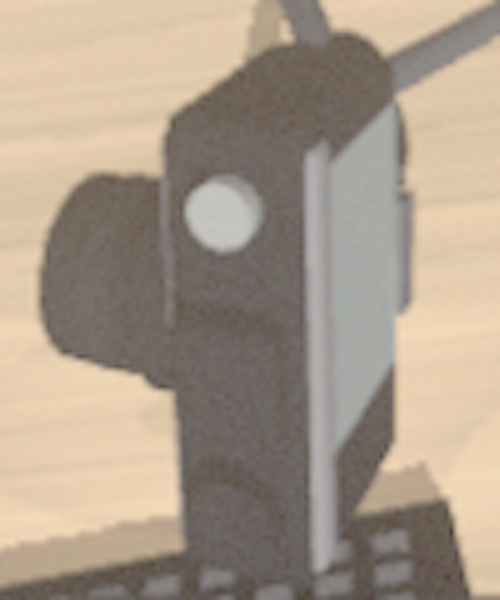

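```bash
python3 - <<'E'
from h import *
import pickle
A=pickle.load(open('pics/A.pkl','rb'))[1];B=pickle.load(open('pics/B.pkl','rb'))[1]
a=lambda u,v:(A,(360+(u+.5)/3.5294-.5,80+(v+.5)/3.5294-.5))
b=lambda u,v:(B,(190+(u+.5)/5-.5,190+(v+.5)/5-.5))
def show(n,*cu):
    P=tri(*cu);print(n,P.round(1),[ (proj(c,P)[0]-u).round(1) for c,u in cu])
show("button",a(438,140),b(222,213))
show("frontstrip hi",a(322,75),b(165,180))
show("back hi",a(535,75),b(318,148))
show("back lo",a(430,575),b(322,572))
show("barrel front mid",a(66,293),b(45,270))
E
```

```text
button [441.5 446.5 316.2] [array([-0.1, -0.2]), array([0.1, 0.2])]
frontstrip hi [431.9 433.4 307.8] [array([3.4, 5.7]), array([-2. , -3.8])]
back hi [432.4 466.9 311.2] [array([-0.3, -0.5]), array([0.1, 0.3])]
back lo [529.6 455.4 313.4] [array([-0.6, -1.1]), array([0.2, 0.8])]
barrel front mid [469.2 397.7 275. ] [array([-0.6, -1.2]), array([0.4, 0.9])]
```

```bash
python3 - <<'E'
from h import *
import pickle
A=pickle.load(open('pics/A.pkl','rb'))[1];B=pickle.load(open('pics/B.pkl','rb'))[1]
S=bot.get_calibration("scene")
fa=lambda p:((p[:,0]+.5-360)*3.5294-.5,(p[:,1]+.5-80)*3.5294-.5)
fb=lambda p:((p[:,0]+.5-190)*5-.5,(p[:,1]+.5-190)*5-.5)
fs=lambda p:((p[:,0]+.5-350)*4-.5,(p[:,1]+.5-195)*4-.5)
w=np.array([97.2,-11.5,0]);w/=np.linalg.norm(w);b=np.array([-w[1],w[0],0]);up=np.array([0,0,1.])
M=np.array([481,461.1,312.3])
for th in (5,10,15,20,23):
    t=np.radians(th);x=np.cos(t)*b+np.sin(t)*up;z=-np.sin(t)*b+np.cos(t)*up
    L=M-72*x-31*z
    print(th,"lens",L.round(1))
    bot4=[L+72*x+s*54*w-31*z for s in (-1,1)];top4=[L+72*x+s*54*w+31*z for s in (-1,1)]
    fr=[L+38*x+s*54*w+31*z for s in (-1,1)]
    rim=[L+23*(np.cos(a)*w+np.sin(a)*z) for a in np.radians(range(0,360,45))]
    for n,P,f in (("A",A,fa),("B",B,fb),("S",S,fs)):
        print("  ",n,*[ (k,np.c_[f(proj(P,np.array(q)))].round(0).astype(int).tolist()) for k,q in (("bt",top4),("bb",bot4),("ft",fr),("rim",rim))])
E
```

```text
5 lens [472.9 392.6 275.1]
   A ('bt', [[546, 43], [418, 591]]) ('bb', [[330, 68], [255, 486]]) ('ft', [[346, 46], [247, 585]]) ('rim', [[31, 402], [58, 393], [78, 326], [76, 244], [53, 206], [27, 230], [12, 292], [13, 359]])
   B ('bt', [[318, 128], [323, 592]]) ('bb', [[342, 39], [344, 433]]) ('ft', [[149, 124], [170, 584]]) ('rim', [[34, 379], [11, 390], [-4, 340], [1, 258], [21, 201], [43, 200], [55, 249], [52, 321]])
   S ('bt', [[366, 76], [215, 135]]) ('bb', [[340, 167], [193, 227]]) ('ft', [[316, 44], [167, 99]]) ('rim', [[151, 92], [165, 65], [189, 48], [209, 50], [213, 70], [199, 96], [175, 113], [156, 112]])
10 lens [473.3 396.  269.3]
   A ('bt', [[546, 43], [418, 591]]) ('bb', [[355, 68], [277, 487]]) ('ft', [[336, 47], [240, 579]]) ('rim', [[36, 396], [56, 386], [72, 320], [73, 241], [57, 205], [37, 228], [24, 288], [24, 354]])
   B ('bt', [[318, 128], [323, 592]]) ('bb', [[364, 40], [364, 434]]) ('ft', [[153, 119], [173, 575]]) ('rim', [[54, 366], [26, 376], [10, 326], [16, 246], [42, 191], [68, 191], [81, 240], [75, 310]])
   S ('bt', [[366, 76], [215, 135]]) ('bb', [
[... 1366 characters left out ...]
], [211, 81], [220, 104], [212, 133], [191, 152], [169, 150]])
23 lens [474.6 407.3 255.6]
   A ('bt', [[546, 43], [418, 591]]) ('bb', [[424, 66], [337, 492]]) ('ft', [[320, 51], [230, 564]]) ('rim', [[58, 382], [62, 370], [70, 308], [78, 234], [79, 201], [74, 223], [66, 281], [60, 344]])
   B ('bt', [[318, 128], [323, 592]]) ('bb', [[421, 44], [416, 442]]) ('ft', [[168, 107], [186, 554]]) ('rim', [[109, 338], [71, 344], [51, 295], [64, 219], [99, 169], [135, 171], [151, 220], [140, 286]])
   S ('bt', [[366, 76], [215, 135]]) ('bb', [[369, 182], [221, 245]]) ('ft', [[314, 61], [166, 117]]) ('rim', [[162, 134], [169, 104], [190, 85], [213, 88], [223, 111], [215, 140], [195, 160], [172, 157]])
```

>>> {"name": "apply_moves", "arguments": {"delta_pos": [[0.06,0,0],[0.12,0,0],[0.18,0,0],[0.24,0,0],[0.3,0,0],[0.36,0,0],[0.42,0,0],[0.45,0,0],[0.45,0,0]], "spin": [0,0,0,0,0,0,0,0,0], "grip": [0,0,0,0,0,0,0,0,0]}}

```text
time_s: 2.88
tcp_pos: [833.5, 262.1, 303.2]
orientation: [0.026, 0.062, 0.998, 0.01]
wrist_force: [-0.4, -0.4, -0.1]
width: 85.3
```

```bash
python3 -c "
from plant import bot
s=bot.state();print(s)"
```

```text
{'time_s': 2.875, 'qpos': array([ 0.17461742,  0.95017075,  0.18699216,  0.00750514,  1.94841093,
       -1.26966704]), 'qvel': array([-0.03040833,  0.03248229, -0.00013482,  0.005936  , -0.05714411,
       -0.03479186]), 'joint_efforts': array([-1.68382069e-01, -7.76910138e+01, -3.09104347e+01,  1.53702140e-04,
       -3.23670655e-01,  2.27547577e-02]), 'tcp_pos': array([833.49187558, 262.05983314, 303.16374552]), 'orientation': array([0.02640446, 0.06171075, 0.99769514, 0.0099501 ]), 'wrist_force': array([-0.40529733, -0.35807759, -0.06485714]), 'wrist_torque': array([-0.03556574,  0.01521411,  0.02813472]), 'width': 85.34052227664509}
```

>>> {"name": "apply_moves", "arguments": {"delta_pos": [[-0.06,0,0],[-0.12,0,0],[-0.12,0,0]], "spin": [0,0,0], "grip": [0,0,0]}}

```text
time_s: 3.25
tcp_pos: [709.3, 262.5, 303.3]
orientation: [0.025, 0.061, 0.998, 0.01]
wrist_force: [0.4, 1.0, -0.0]
width: 85.5
```

```bash
python3 -c "
from plant import bot
s=bot.state();print(s['tcp_pos'],s['orientation'],s['qpos'])"
```

```text
[709.31395979 262.53009961 303.25208422] [0.02508129 0.06116681 0.9977632  0.00990678] [ 0.20464951  0.59338688  0.855146    0.00594876  1.63944534 -1.24312501]
```

```bash
cat >> h.py <<'E'
from scipy.spatial.transform import Rotation as Ro
def Rt(st):
    q=st["orientation"];return Ro.from_quat(q[[1,2,3,0]]).as_matrix()
def tilt(st):
    R=Rt(st);z=R[:,2];y=R[:,1]
    return dict(tcp=st["tcp_pos"].round(1),tilt=np.degrees(np.arccos(-z[2])).round(2),tiltdir=np.degrees(np.arctan2(z[1],z[0])).round(1),jaw=np.degrees(np.arctan2(y[1],y[0])).round(2),jawz=np.degrees(np.arcsin(y[2])).round(2),t=st["time_s"],F=st["wrist_force"].round(1),w=st["width"].round(1))
E
python3 -c "
from h import *
print(tilt(bot.state()))"
```

```text
Traceback (most recent call last):
  File "h.py", line 21, in tilt
    return dict(tcp=st["tcp_pos"].round(1),tilt=np.degrees(np.arccos(-z[2])).round(2),tiltdir=np.degrees(np.arctan2(z[1],z[0])).round(1),jaw=np.degrees(np.arctan2(y[1],y[0])).round(2),jawz=np.degrees(np.arcsin(y[2])).round(2),t=st["time_s"],F=st["wrist_force"].round(1),w=st["width"].round(1))
                                                                                                                                                                                                                                                                                ^^^^^^^^^^^^^^^^^
AttributeError: 'float' object has no attribute 'round'
```

```bash
sed -i 's/w=st\["width"\].round(1)/w=round(st["width"],1),q6=st["qpos"][5].round(2)/' h.py
python3 -c "
from h import *
print(tilt(bot.state()))"
```

```text
{'tcp': array([709.3, 262.5, 303.3]), 'tilt': np.float64(3.09), 'tiltdir': np.float64(18.0), 'jaw': np.float64(83.02), 'jawz': np.float64(1.31), 't': 3.25, 'F': array([ 0.4,  1. , -0. ]), 'w': 85.5, 'q6': np.float64(-1.24)}
```

```bash
python3 - <<'E'
import cv2,numpy as np
A=cv2.imread('pics/A.png')
k=4; r=cv2.resize(A[140:240,0:200],None,fx=k,fy=k,interpolation=cv2.INTER_CUBIC)
cv2.imwrite('pics/A_rail.png',(255*(r/255.)**(.6)).astype('uint8'))
B=cv2.imread('pics/B.png')
r=cv2.resize(B[190:275,0:140],None,fx=5,fy=5,interpolation=cv2.INTER_CUBIC)
cv2.imwrite('pics/B_rail.png',(255*(r/255.)**(.6)).astype('uint8'))
E
```

```text
(no output)
```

View pics/A_rail.png

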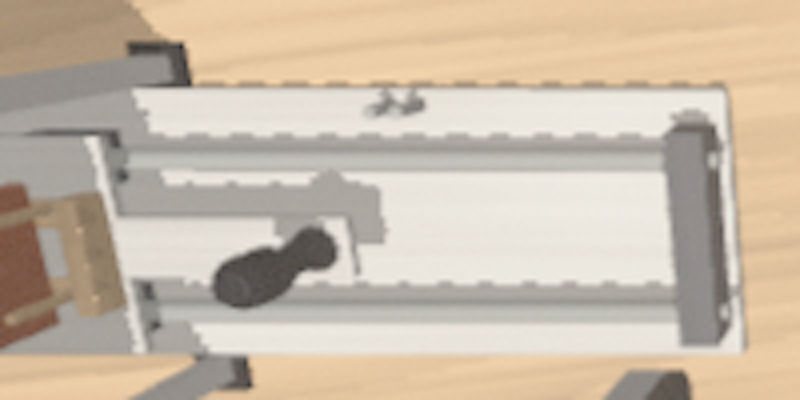

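View pics/B_rail.png

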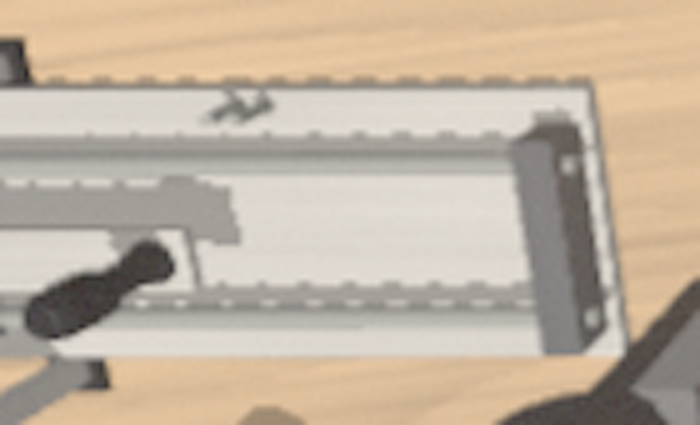

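```bash
python3 - <<'E'
from h import *
import pickle
from scipy.optimize import least_squares
A=pickle.load(open('pics/A.pkl','rb'))[1];B=pickle.load(open('pics/B.pkl','rb'))[1]
T=bot.get_calibration("top");S=bot.get_calibration("scene")
c4=lambda u,v,k,x,y:(x+(u+.5)/k-.5,y+(v+.5)/k-.5)
a=lambda u,v:c4(u,v,4,0,140)
b=lambda u,v:c4(u,v,5,0,190)
def W(p,L):
    c,s=np.cos(p[2]),np.sin(p[2]);L=np.array(L,float);
    return np.c_[p[0]+c*L[:,0]-s*L[:,1],p[1]+s*L[:,0]+c*L[:,1],L[:,2]]
C=[(-65,205,10),(65,205,10)]
def f(p):
    r=[]
    for P,cs,ed in ((A,[a(728,86),a(744,352)],[(-65,a(135,88)),(65,a(140,353))]),(B,[b(592,83),b(627,355)],[(-65,b(50,85)),(65,b(110,355))])):
        r+=list((proj(P,W(p,C))-cs).ravel())
        for x,uv in ed:
            w=onz(P,uv,10); l=np.array([[np.cos(p[2]),np.sin(p[2])]])@(w[:2]-p[:2]); r.append((l[0]-x)*.5)
    return np.array(r)
s=least_squares(f,[520,-52,-.126],x_scale=[100,100,.1]);print(s.x,np.degrees(s.x[2]),s.fun.round(1))
print("knob",tri((A,a(243,281)),(B,b(48,310))),tri((A,a(243,281)),(T,(259.6-.5,196.9-.5)),(S,(268.8,191.3)),(B,b(48,310))),"pred",W(s.x,[(0,30,98)]))
print("end",W(s.x,[(0,220,98),(0,60,44)]))
for n,P in (("A",A),("B",B)): print(n,proj(P,W(s.x,[(0,30,98)])))
E
```

```text
[ 5.20011779e+02 -4.93928702e+01 -1.22772767e-01] -7.034361369066462 [-0.1 -0.   0.7  0.2  0.5  0.1 -0.7  0.3  0.  -0.2 -0.3 -0. ]
knob [521.15444744 -15.26921417  98.02520309] [525.36824222 -23.40119246  92.21164115] pred [[523.68571576 -19.61868363  98.        ]]
end [[546.95398411 168.95116467  98.        ]
 [527.35965287  10.15550294  44.        ]]
A [[ 57.49526954 211.13441775]]
B [[  8.12161345 253.47527687]]
```

>>> {"name": "apply_moves", "arguments": {"delta_pos": [[-0.025,-0.035,0],[-0.05,-0.07,0],[-0.075,-0.105,-0.02],[-0.1,-0.14,-0.04],[-0.125,-0.175,-0.06],[-0.15,-0.21,-0.08],[-0.17,-0.25,-0.1],[-0.185,-0.283,-0.11],[-0.185,-0.283,-0.11],[-0.185,-0.283,-0.11],[-0.185,-0.283,-0.11]], "spin": [-10,-20,-30,-40,-50,-60,-70,-80,-90,-90,-90], "grip": [100,100,100,100,100,100,100,100,100,100,100]}}

```text
time_s: 4.62
tcp_pos: [529.1, -20.9, 192.5]
orientation: [0.025, 0.748, 0.663, -0.01]
wrist_force: [-0.6, -0.4, -0.0]
width: 51.9
```

```bash
python3 -c "
from h import *
print(tilt(bot.state()))
T=bot.get_calibration('top');print(onz(T,(261-.5,168-.5),85))"; python3 snap.py wrist K
```

```text
{'tcp': array([529.1, -20.9, 192.5]), 'tilt': np.float64(3.13), 'tiltdir': np.float64(-69.5), 'jaw': np.float64(-6.84), 'jawz': np.float64(1.44), 't': 4.625, 'F': array([-0.6, -0.4, -0. ]), 'w': 51.9, 'q6': np.float64(-0.08)}
[647.36251596 -34.21900779  85.        ]
4.625 [529.1 -20.9 192.5] [ 0.0255  0.7479  0.6632 -0.0098] [-0.219  0.24   1.66  -0.049  1.212 -0.083] 51.86459031034612 [-0.6 -0.4 -0. ]
```

View pics/K.png

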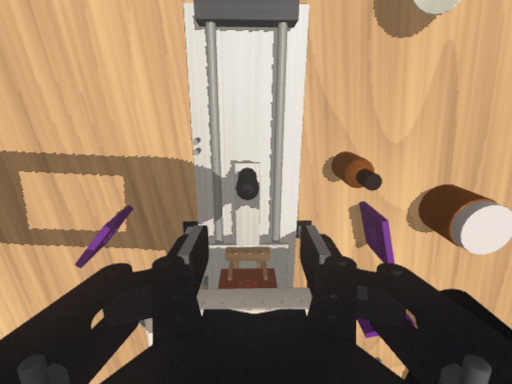

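```bash
python3 -c "
from h import *
import pickle
s,c,_=pickle.load(open('pics/K.pkl','rb'))
print(onz(c,(247,186),98), proj(c,s['tcp_pos']))"
```

```text
[525.66359218 -16.33448099  98.        ] [[254.08191797 240.34785594]]
```

>>> {"name": "apply_moves", "arguments": {"delta_pos": [[-0.004,0.002,-0.05],[-0.004,0.002,-0.1],[-0.004,0.002,-0.125],[-0.004,0.002,-0.125],[-0.004,0.002,-0.125],[-0.004,0.002,-0.125],[-0.004,0.002,-0.125],[-0.004,0.002,-0.125]], "spin": [0,0,0,0,0,0,0,0], "grip": [100,100,100,100,255,255,255,255], "squeeze": 40}}

```text
time_s: 5.68
tcp_pos: [525.8, -19.5, 67.8]
orientation: [0.026, 0.749, 0.662, -0.01]
wrist_force: [-1.1, 0.4, 7.2]
width: 20.7
```

```bash
python3 -c "
from h import *
print(tilt(bot.state()))"
```

```text
{'tcp': array([525.8, -19.5,  67.8]), 'tilt': np.float64(3.14), 'tiltdir': np.float64(-69.3), 'jaw': np.float64(-7.07), 'jawz': np.float64(1.47), 't': 5.675, 'F': array([-1.1,  0.4,  7.2]), 'w': 20.7, 'q6': np.float64(-0.06)}
```

>>> {"name": "apply_moves", "arguments": {"delta_pos": [[0.0025,0.02,0],[0.005,0.04,0],[0.0074,0.06,0],[0.0098,0.08,0],[0.0122,0.1,0],[0.0122,0.1,0]], "spin": [0,0,0,0,0,0], "grip": [255,255,255,255,255,255]}}

```text
time_s: 6.42
tcp_pos: [538.3, 81.9, 67.8]
orientation: [0.026, 0.749, 0.662, -0.009]
wrist_force: [-0.3, 0.8, 6.2]
width: 20.9
```

>>> {"name": "apply_moves", "arguments": {"delta_pos": [[0.0025,0.02,0],[0.005,0.04,0],[0.0074,0.06,0],[0.0092,0.076,0],[0.0108,0.0885,0],[0.0108,0.0885,0],[0.0108,0.0885,0]], "spin": [0,0,0,0,0,0,0], "grip": [255,255,255,255,255,255,255]}}

```text
time_s: 7.3
tcp_pos: [549.2, 169.4, 67.8]
orientation: [0.025, 0.749, 0.662, -0.009]
wrist_force: [0.8, 1.2, 5.6]
width: 20.6
```

```bash
python3 -c "
from h import *
print(tilt(bot.state()))"; python3 snap.py wrist K2; python3 snap.py top T2
```

```text
{'tcp': array([549.2, 169.4,  67.8]), 'tilt': np.float64(3.09), 'tiltdir': np.float64(-68.0), 'jaw': np.float64(-7.06), 'jawz': np.float64(1.5), 't': 7.3, 'F': array([0.8, 1.2, 5.6]), 'w': 20.6, 'q6': np.float64(0.3)}
7.3 [549.2 169.4  67.8] [ 0.0254  0.7492  0.6618 -0.009 ] [ 0.138  0.457  1.681 -0.063  0.991  0.296] 20.643358775514596 [0.8 1.2 5.6]
7.35 [549.2 169.3  67.8] [ 0.0255  0.7492  0.6617 -0.0089] [ 0.138  0.457  1.681 -0.063  0.991  0.296] 20.51478856785583 [2.2 1.8 5.8]
```

View pics/K2.png

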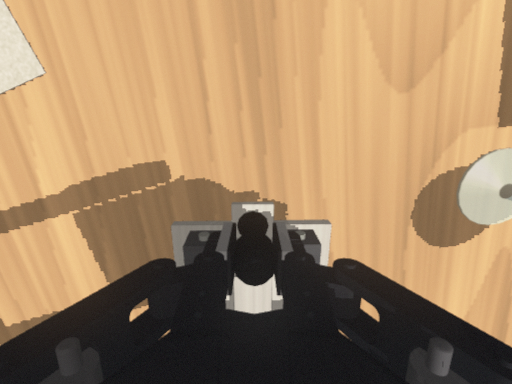

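>>> {"name": "apply_moves", "arguments": {"delta_pos": [[0,0,0],[0,0,0],[0,0,0],[0,0,0.05],[0,0,0.11],[0.0,0.0,0.17],[0.03,-0.01,0.23],[0.07,-0.02,0.23],[0.11,-0.03,0.23],[0.15,-0.04,0.23],[0.19,-0.045,0.23],[0.23,-0.045,0.23]], "spin": [0,0,0,0,-10,-20,-30,-40,-50,-60,-70,-80], "grip": [100,100,100,100,100,100,100,100,100,100,100,100]}}

```text
time_s: 8.9
tcp_pos: [778.5, 123.3, 295.6]
orientation: [0.012, 0.999, 0.022, -0.024]
wrist_force: [1.1, 0.0, 1.1]
width: 51.9
```

```bash
python3 -c "
from h import *
print(tilt(bot.state()))"; python3 snap.py scene S3;python3 snap.py top T3; python3 - <<'E'
import cv2
s=cv2.imread('pics/S3.png'); t=cv2.imread('pics/T3.png')
cv2.imwrite('pics/S3c.png',cv2.resize(s[130:260,180:340],None,fx=5,fy=4.6,interpolation=cv2.INTER_CUBIC))
cv2.imwrite('pics/T3c.png',cv2.resize(t[160:240,205:335],None,fx=6,fy=6,interpolation=cv2.INTER_CUBIC))
E
```

```text
{'tcp': array([778.5, 123.3, 295.6]), 'tilt': np.float64(3.07), 'tiltdir': np.float64(-152.9), 'jaw': np.float64(-87.46), 'jawz': np.float64(1.27), 't': 8.9, 'F': array([1.1, 0. , 1.1]), 'w': 51.9, 'q6': np.float64(1.55)}
8.9 [778.5 123.3 295.6] [ 0.0116  0.9994  0.0219 -0.0241] [ 0.027  0.766  0.565 -0.024  1.859  1.547] 51.88495475813755 [1.1 0.  1.1]
8.95 [782.5 122.5 290.6] [ 0.0116  0.9995  0.0178 -0.0251] [ 0.025  0.778  0.555 -0.024  1.859  1.554] 51.918806687464894 [-2.2 -1.1 -3.1]
```

View pics/S3c.png

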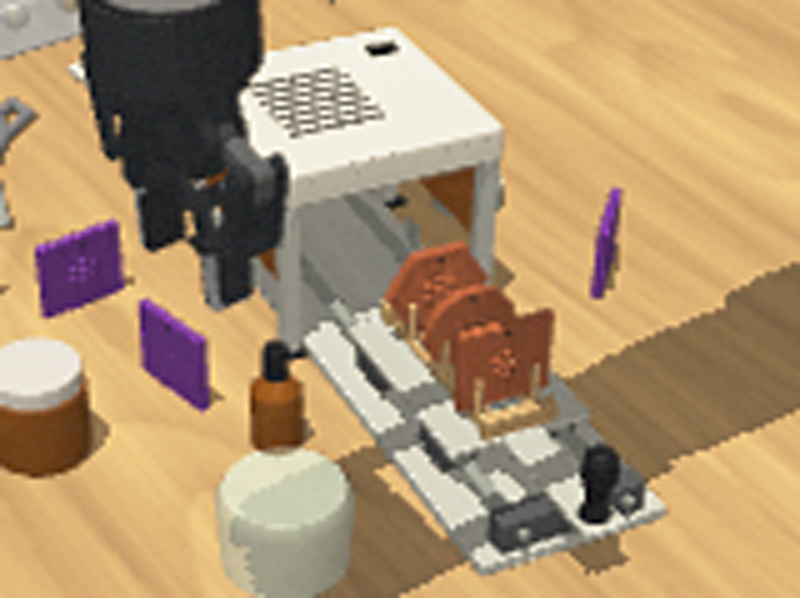

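View pics/T3c.png

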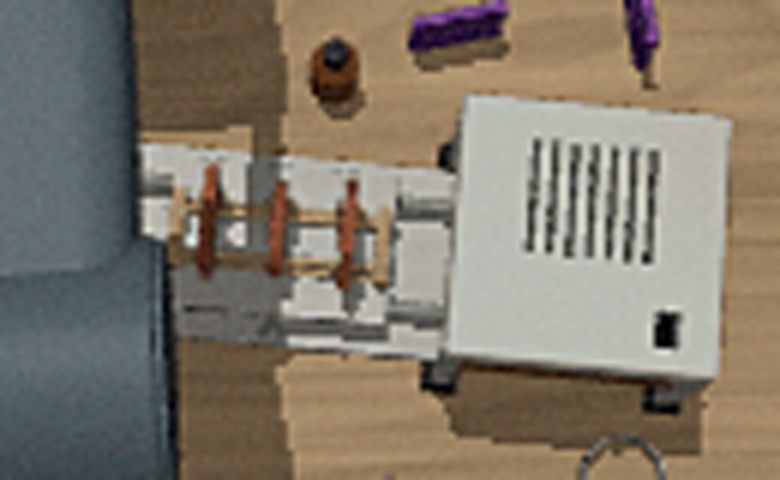

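>>> {"name": "apply_moves", "arguments": {"delta_pos": [[0.05,0.008,0],[0.1,0.016,0],[0.15,0.024,0],[0.18,0.028,0],[0.18,0.028,0],[0.18,0.028,0]], "spin": [-9,-18,-18,-18,-18,-18], "grip": [100,100,100,100,100,100]}}

```text
time_s: 9.75
tcp_pos: [865.7, 137.7, 257.4]
orientation: [-0.0, 0.991, -0.131, 0.002]
wrist_force: [-0.4, 0.4, -0.4]
width: 51.8
```

```bash
python3 -c "
from h import *
print(tilt(bot.state()))"
```

```text
{'tcp': array([865.7, 137.7, 257.4]), 'tilt': np.float64(0.21), 'tiltdir': np.float64(-3.3), 'jaw': np.float64(-105.04), 'jawz': np.float64(-0.04), 't': 9.75, 'F': array([-0.4,  0.4, -0.4]), 'w': 51.8, 'q6': np.float64(1.86)}
```

>>> {"name": "apply_moves", "arguments": {"delta_pos": [[-0.055,-0.02,0],[-0.11,-0.04,-0.01],[-0.165,-0.06,-0.02],[-0.22,-0.08,-0.03],[-0.275,-0.1,-0.04],[-0.32,-0.12,-0.05],[-0.338,-0.128,-0.05],[-0.338,-0.128,-0.05],[-0.338,-0.128,-0.05]], "spin": [4,8,8,8,8,8,8,8,8], "grip": [100,130,160,160,160,160,160,160,160]}}

```text
time_s: 10.88
tcp_pos: [528.9, 9.5, 206.7]
orientation: [0.0, 0.998, -0.062, 0.002]
wrist_force: [0.5, 0.0, 0.1]
width: 32.0
```

```bash
python3 -c "
from h import *
print(tilt(bot.state()))"; python3 snap.py wrist R1
```

```text
{'tcp': array([528.9,   9.5, 206.7]), 'tilt': np.float64(0.27), 'tiltdir': np.float64(-7.1), 'jaw': np.float64(-97.11), 'jawz': np.float64(-0.0), 't': 10.875, 'F': array([0.5, 0. , 0.1]), 'w': 32.0, 'q6': np.float64(1.5)}
10.875 [528.9   9.5 206.7] [ 1.000e-04  9.981e-01 -6.200e-02  2.300e-03] [-0.193  0.236  1.627  0.     1.274  1.501] 31.975517554787405 [0.5 0.  0.1]
```

View pics/R1.png

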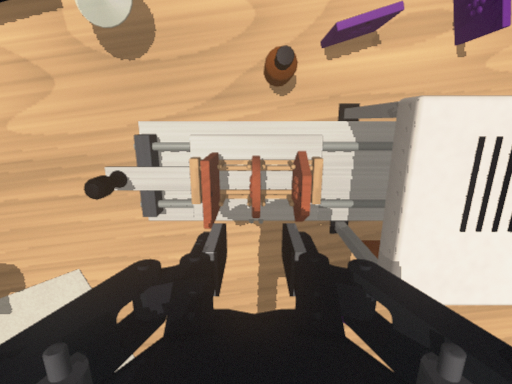

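```bash
python3 - <<'E'
import cv2
s=cv2.imread('pics/R1.png')
r=cv2.resize(s[125:235,180:340],None,fx=5,fy=5,interpolation=cv2.INTER_CUBIC)
cv2.imwrite('pics/R1c.png',(255*(r/255.)**.6).astype('uint8'))
E
```

```text
(no output)
```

View pics/R1c.png

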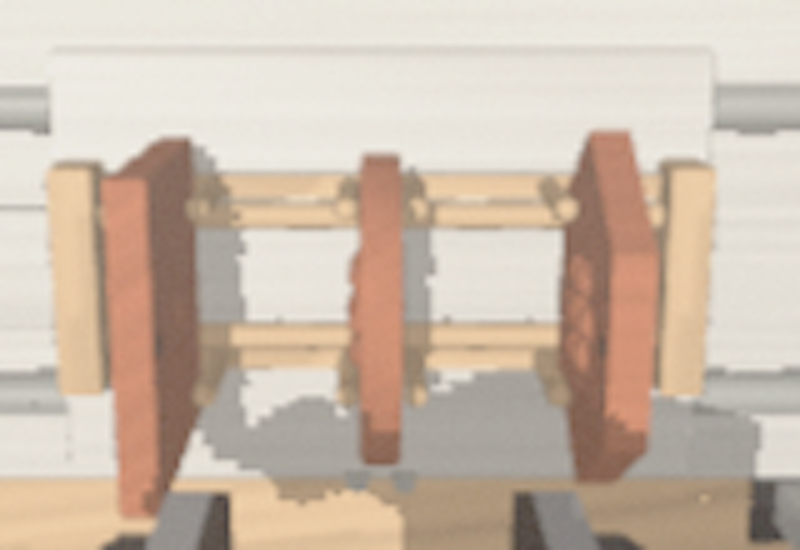

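```bash
python3 - <<'E'
from h import *
import pickle
s,c,_=pickle.load(open('pics/R1.pkl','rb'))
g=lambda u,v:(180+(u+.5)/5-.5,125+(v+.5)/5-.5)
e1=onz(c,g(381,155),82);e2=onz(c,g(381,462),82);print("ends",e1,e2,(e1+e2)/2)
tp=onz(c,g(381,310),114);print("top",tp)
print("square top", onz(c,g(128,200),117),onz(c,g(140,510),117))
y=np.array([.1225,.9925]);xx=np.array([.9925,-.1225])
for n,p in (("tcp",s["tcp_pos"]),("top",tp),("ctr",(e1+e2)/2)): print(n,"along y",y@p[:2],"x",xx@p[:2])
E
```

```text
ends [560.21777188   4.71387285  82.        ] [496.03401519  12.56854001  82.        ] [528.12589353   8.64120643  82.        ]
top [536.60031998   7.88342642 114.        ]
square top [562.31484891  49.07579571 117.        ] [505.06011554  56.66474132 117.        ]
tcp along y 74.22617181944995 x 523.8062913868788
top along y 73.55783991410969 x 531.610097840825
ctr along y 73.27181933641876 x 523.106401544861
```

>>> {"name": "apply_moves", "arguments": {"delta_pos": [[-0.001,-0.001,-0.04],[-0.001,-0.001,-0.08],[-0.001,-0.001,-0.1],[-0.001,-0.001,-0.1105],[-0.001,-0.001,-0.1105],[-0.001,-0.001,-0.1105]], "spin": [0,0,0,0,0,0], "grip": [160,160,160,160,160,160]}}

```text
time_s: 11.68
tcp_pos: [527.7, 8.5, 95.6]
orientation: [0.0, 0.998, -0.062, 0.001]
wrist_force: [0.1, 0.1, 0.4]
width: 31.9
```

```bash
python3 -c "
from h import *
print(tilt(bot.state()))"; python3 snap.py scene S4; python3 - <<'E'
import cv2
s=cv2.imread('pics/S4.png')
r=cv2.resize(s[150:260,220:340],None,fx=6,fy=5.4,interpolation=cv2.INTER_CUBIC)
cv2.imwrite('pics/S4c.png',(255*(r/255.)**.6).astype('uint8'))
E
```

```text
{'tcp': array([527.7,   8.5,  95.6]), 'tilt': np.float64(0.16), 'tiltdir': np.float64(-9.9), 'jaw': np.float64(-97.1), 'jawz': np.float64(0.01), 't': 11.675, 'F': array([0.1, 0.1, 0.4]), 'w': 31.9, 'q6': np.float64(1.5)}
11.675 [527.7   8.5  95.6] [ 2.000e-04  9.981e-01 -6.190e-02  1.400e-03] [-0.195  0.35   1.77   0.     1.018  1.499] 31.939165675250305 [0.1 0.1 0.4]
```

View pics/S4c.png

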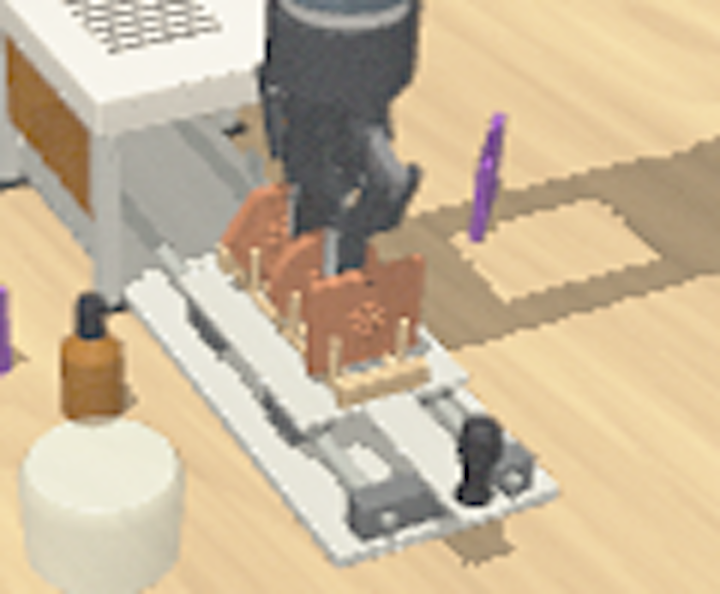

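>>> {"name": "apply_moves", "arguments": {"delta_pos": [[0,0,0],[0,0,0],[0,0,0],[0,0,0],[0,0,0]], "spin": [0,0,0,0,0], "grip": [255,255,255,255,255], "squeeze": 50}}

```text
time_s: 12.35
tcp_pos: [527.2, 8.5, 95.4]
orientation: [0.0, 0.998, -0.062, 0.001]
wrist_force: [-1.1, 0.5, 5.9]
width: 6.7
```

>>> {"name": "apply_moves", "arguments": {"delta_pos": [[0,0,0.006],[0,0,0.02],[0,0,0.04],[0,0,0.07],[0,0,0.11],[0.0,0.0,0.15],[0.01,0,0.19],[0.01,0,0.19]], "spin": [0,0,0,0,0,0,0,0], "grip": [255,255,255,255,255,255,255,255]}}

```text
time_s: 13.35
tcp_pos: [538.8, 8.2, 289.0]
orientation: [0.001, 0.998, -0.062, 0.004]
wrist_force: [-0.8, -0.1, -0.6]
width: 6.9
```

```bash
python3 -c "
from h import *
print(tilt(bot.state()))"; python3 snap.py scene S5;  python3 - <<'E'
import cv2
s=cv2.imread('pics/S5.png')
r=cv2.resize(s[100:260,220:380],None,fx=5,fy=3.75,interpolation=cv2.INTER_CUBIC)
cv2.imwrite('pics/S5c.png',(255*(r/255.)**.6).astype('uint8'))
E
```

```text
{'tcp': array([538.8,   8.2, 289. ]), 'tilt': np.float64(0.52), 'tiltdir': np.float64(-10.8), 'jaw': np.float64(-97.11), 'jawz': np.float64(0.03), 't': 13.35, 'F': array([-0.8, -0.1, -0.6]), 'w': 6.9, 'q6': np.float64(1.5)}
13.35 [538.8   8.2 289. ] [ 6.000e-04  9.981e-01 -6.200e-02  4.500e-03] [-0.192  0.2    1.47   0.     1.462  1.503] 6.898128636553288 [-0.8 -0.1 -0.6]
```

View pics/S5c.png

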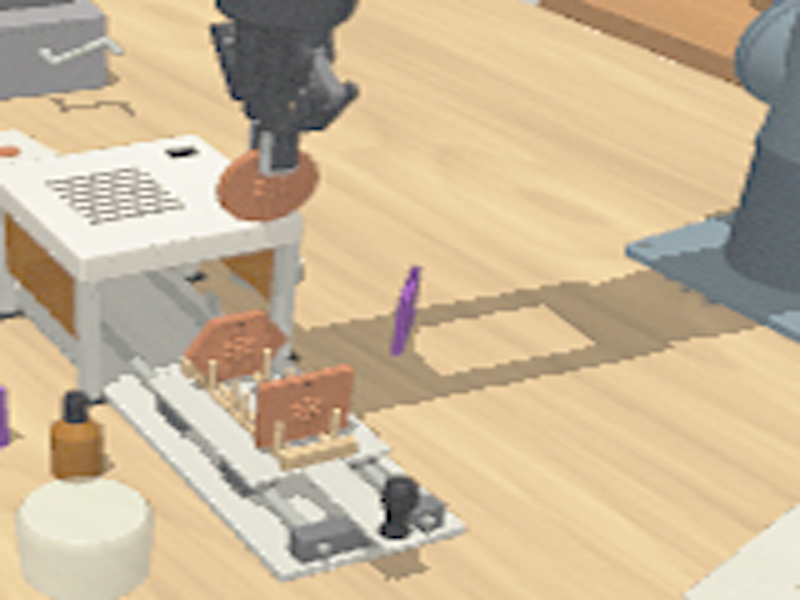

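>>> {"name": "apply_moves", "arguments": {"delta_pos": [[0.04,0.02,0.04],[0.08,0.04,0.08],[0.12,0.06,0.11],[0.16,0.08,0.14],[0.2,0.1,0.14],[0.23,0.115,0.14],[0.26,0.13,0.14],[0.32,0.14,0.14],[0.38,0.15,0.14],[0.44,0.16,0.14],[0.5,0.17,0.14],[0.56,0.18,0.14]], "spin": [-10,-20,-30,-40,-50,-60,-68,-68,-68,-68,-68,-68], "grip": [255,255,255,255,255,255,255,255,255,255,255,255]}}

```text
time_s: 14.9
tcp_pos: [841.1, 144.8, 337.3]
orientation: [-0.019, 0.792, -0.609, 0.018]
wrist_force: [0.1, -0.3, -0.8]
width: 6.6
```

```bash
python3 -c "
from h import *
s=bot.state();print(tilt(s),s['qpos'].round(3),s['qvel'].round(2))"
```

```text
{'tcp': array([841.1, 144.8, 337.3]), 'tilt': np.float64(2.94), 'tiltdir': np.float64(8.7), 'jaw': np.float64(-165.12), 'jawz': np.float64(-2.92), 't': 14.9, 'F': array([ 0.1, -0.3, -0.8]), 'w': 6.6, 'q6': np.float64(2.92)} [0.038 0.909 0.188 0.006 1.994 2.923] [ 0.01  0.13 -0.    0.   -0.14  0.01]
```

>>> {"name": "apply_moves", "arguments": {"delta_pos": [[0.06,0.009,0.02],[0.12,0.018,0.04]], "spin": [0,0], "grip": [255,255]}}

```text
time_s: 15.15
tcp_pos: [864.6, 147.0, 329.0]
orientation: [-0.037, 0.792, -0.609, 0.035]
wrist_force: [0.6, 0.4, -0.2]
width: 6.8
```

```bash
python3 -c "
from h import *
s=bot.state();print(tilt(s),s['qpos'].round(3),s['qvel'].round(2))"
```

```text
{'tcp': array([864.6, 147. , 329. ]), 'tilt': np.float64(5.89), 'tiltdir': np.float64(9.2), 'jaw': np.float64(-165.09), 'jawz': np.float64(-5.86), 't': 15.15, 'F': array([ 0.6,  0.4, -0.2]), 'w': 6.8, 'q6': np.float64(2.92)} [0.037 0.92  0.188 0.014 1.931 2.924] [-0.    0.04 -0.    0.01 -0.1   0.  ]
```

>>> {"name": "apply_moves", "arguments": {"delta_pos": [[0.06,0.009,0.02],[0.12,0.018,0.04]], "spin": [-8,-8], "grip": [255,255]}}

```text
time_s: 15.4
tcp_pos: [887.6, 149.1, 322.3]
orientation: [-0.055, 0.747, -0.661, 0.054]
wrist_force: [-0.1, -0.2, -0.1]
width: 6.5
```

>>> {"name": "apply_moves", "arguments": {"delta_pos": [[0.06,0.009,0.02],[0.12,0.018,0.04]], "spin": [0,0], "grip": [255,255]}}

```text
time_s: 15.65
tcp_pos: [911.2, 150.7, 316.0]
orientation: [-0.076, 0.745, -0.659, 0.071]
wrist_force: [-0.2, -0.1, -0.7]
width: 6.7
```

```bash
python3 -c "
from h import *
s=bot.state();print(tilt(s),s['qpos'].round(3),s['qvel'].round(2))"
```

```text
{'tcp': array([911.2, 150.7, 316. ]), 'tilt': np.float64(11.9), 'tiltdir': np.float64(5.4), 'jaw': np.float64(-172.9), 'jawz': np.float64(-11.9), 't': 15.65, 'F': array([-0.2, -0.1, -0.7]), 'w': 6.7, 'q6': np.float64(3.06)} [0.039 0.943 0.188 0.012 1.803 3.062] [-0.    0.04  0.    0.01 -0.11  0.01]
```

>>> {"name": "apply_moves", "arguments": {"delta_pos": [[0.06,0.009,0.02],[0.12,0.018,0.04]], "spin": [0,0], "grip": [255,255]}}

```text
time_s: 15.9
tcp_pos: [934.6, 152.9, 310.8]
orientation: [-0.096, 0.743, -0.657, 0.088]
wrist_force: [-0.6, -0.4, -0.3]
width: 6.9
```

>>> {"name": "apply_moves", "arguments": {"delta_pos": [[0.06,0.009,0.02],[0.12,0.018,0.04]], "spin": [0,0], "grip": [255,255]}}

```text
time_s: 16.15
tcp_pos: [957.9, 155.1, 306.6]
orientation: [-0.117, 0.74, -0.654, 0.105]
wrist_force: [0.3, -0.1, -0.0]
width: 6.7
```

```bash
python3 -c "
from h import *
s=bot.state();print(tilt(s),s['qpos'].round(3),s['qvel'].round(2))"
```

```text
{'tcp': array([957.9, 155.1, 306.6]), 'tilt': np.float64(18.1), 'tiltdir': np.float64(6.8), 'jaw': np.float64(-172.98), 'jawz': np.float64(-18.1), 't': 16.15, 'F': array([ 0.3, -0.1, -0. ]), 'w': 6.7, 'q6': np.float64(3.06)} [0.037 0.966 0.188 0.025 1.673 3.063] [-0.    0.04  0.    0.01 -0.11  0.  ]
```

```bash
python3 - <<'E'
import cv2,numpy as np
def c(n,x0,y0,x1,y1,o,g=.5):
    im=cv2.imread(n);k=min(800/(x1-x0),600/(y1-y0));r=cv2.resize(im[y0:y1,x0:x1],None,fx=k,fy=k,interpolation=cv2.INTER_CUBIC)
    cv2.imwrite(o,(255*(r/255.)**g).astype('uint8'));print(o,k)
c('pics/A.png',368,128,438,203,'pics/z1.png'); c('pics/B.png',192,210,242,270,'pics/z2.png'); c('pics/scene0.png',386,204,446,252,'pics/z3.png')
E
```

```text
pics/z1.png 8.0
pics/z2.png 10.0
pics/z3.png 12.5
```

View pics/z1.png

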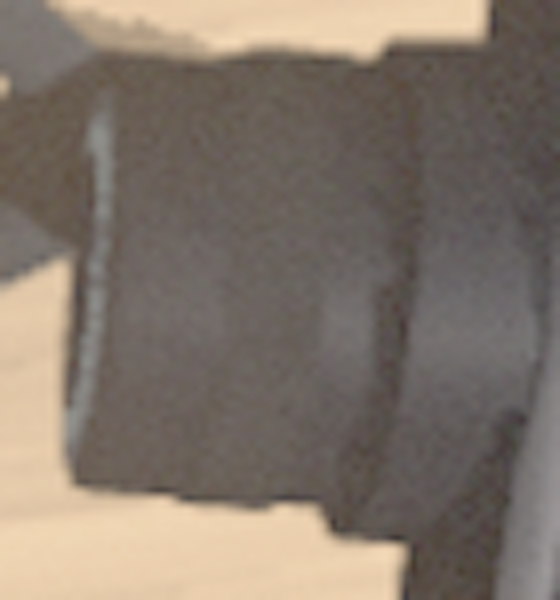

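View pics/z2.png

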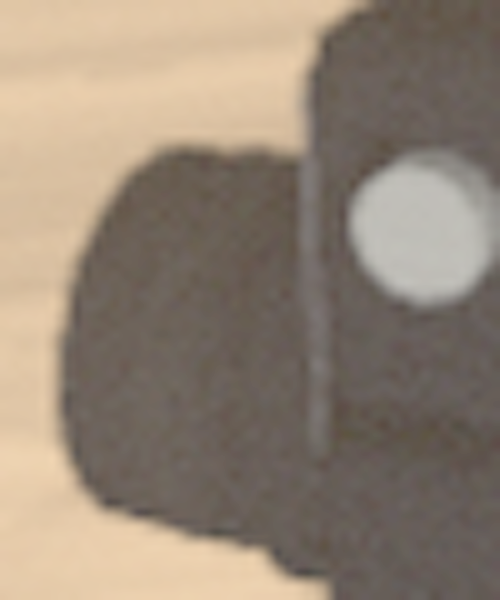

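View pics/z3.png

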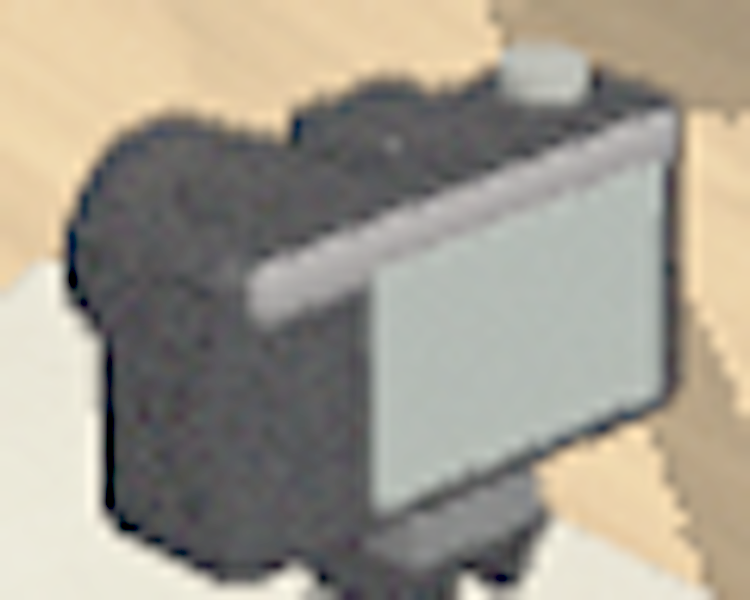

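```bash
cat > fitlens.py <<'E'
from h import *
import pickle
from scipy.optimize import least_squares
A=pickle.load(open('pics/A.pkl','rb'))[1];B=pickle.load(open('pics/B.pkl','rb'))[1];S=bot.get_calibration("scene")
def cr(p,k,x,y): return np.c_[(p[:,0]+.5-x)*k-.5,(p[:,1]+.5-y)*k-.5]
z1=lambda p:cr(proj(A,p),8,368,128);z2=lambda p:cr(proj(B,p),10,192,210);z3=lambda p:cr(proj(S,p),12.5,386,204)
def fr(h,t):
    b=np.array([-np.sin(h),np.cos(h),0]);w=np.array([np.cos(h),np.sin(h),0]);up=np.array([0,0,1.])
    return np.cos(t)*b+np.sin(t)*up,w,-np.sin(t)*b+np.cos(t)*up
an=np.radians(np.arange(0,360,2))
def circ(L,x,w,z,d,r=23): return L+d*x+r*(np.cos(an)[:,None]*w+np.sin(an)[:,None]*z)
def feats(p):
    L=np.array(p[:3]);x,w,z=fr(p[3],p[4])
    rim=circ(L,x,w,z,0);bar=np.r_[rim,circ(L,x,w,z,10)]
    a=z1(rim);b=z2(bar);s=z3(bar)
    top=np.array([L+72*x+31*z-54*w,L+72*x+31*z+54*w])
    B2=z2(rim)
    return dict(Aminu=a[:,0].min(),Amaxv=a[:,1].max(),Aminv=a[:,1].min(),Amaxu=a[:,0].max(),Bminu=b[:,0].min(),Bminv=b[:,1].min(),Sminu=s[:,0].min(),Sminv=s[:,1].min(),
      A_w=(lambda m:a[m,0].max()-a[m,0].min())(abs(a[:,1]-290)<25)), top
obs=dict(Aminu=(68,4),Amaxv=(487,5),Aminv=(62,6),Bminu=(60,5),Bminv=(147,5),Sminu=(68,10),Sminv=(115,15),A_w=(37,4))
M=np.array([481,461.1,312.3])
def res(p,use=None,wM=1):
    f,top=feats(p);r=[(f[k]-v)/s for k,(v,s) in obs.items()]
    m=top.mean(0)-M; r+=list(m/3*wM); r.append((np.degrees(p[3])+6.75)/.6); return np.array(r)
if __name__=="__main__":
  for wM in (1,.3,0.05):
    s=least_squares(res,[474,404,258,-.118,.35],x_scale=[10,10,10,.1,.1],diff_step=1e-3,kwargs=dict(wM=wM))
    print(wM,s.x[:3].round(1),np.degrees(s.x[3:]).round(2),s.fun.round(1),{k:round(float(v)) for k,v in feats(s.x)[0].items()})
E
python3 fitlens.py
```

```text
1 [473.5 405.2 261.4] [-6.83 21.05] [ 0.3  1.1  0.7 -0.2 -2.1 -0.9  0.1  0.3 -0.3 -0.1  1.3 -0.1] {'Aminu': 69, 'Amaxv': 493, 'Aminv': 66, 'Amaxu': 126, 'Bminu': 59, 'Bminv': 137, 'Sminu': 59, 'Sminv': 117, 'A_w': 38}
0.3 [473.4 405.2 261.8] [-6.89 21.14] [ 0.5  1.2  0.6 -0.5 -2.  -0.9 -0.   0.2 -0.1 -0.   0.4 -0.2] {'Aminu': 70, 'Amaxv': 493, 'Aminv': 65, 'Amaxu': 127, 'Bminu': 58, 'Bminv': 137, 'Sminu': 59, 'Sminv': 115, 'A_w': 38}
0.05 [473.4 405.2 261.8] [-6.9  21.15] [ 0.5  1.2  0.5 -0.5 -2.  -0.9 -0.   0.2 -0.  -0.   0.1 -0.2] {'Aminu': 70, 'Amaxv': 493, 'Aminv': 65, 'Amaxu': 128, 'Bminu': 57, 'Bminv': 137, 'Sminu': 59, 'Sminv': 115, 'A_w': 38}
```

>>> {"name": "apply_moves", "arguments": {"delta_pos": [[0.06,0.009,0.02],[0.12,0.018,0.04]], "spin": [0,0], "grip": [255,255]}}

```text
time_s: 16.4
tcp_pos: [980.9, 157.5, 303.4]
orientation: [-0.138, 0.736, -0.651, 0.122]
wrist_force: [0.0, 0.4, 0.3]
width: 6.6
```

```bash
python3 -c "
from h import *
s=bot.state();print(tilt(s),s['qpos'].round(3),s['qvel'].round(2))"
```

```text
{'tcp': array([980.9, 157.5, 303.4]), 'tilt': np.float64(21.26), 'tiltdir': np.float64(7.1), 'jaw': np.float64(-172.99), 'jawz': np.float64(-21.26), 't': 16.4, 'F': array([0. , 0.4, 0.3]), 'w': 6.6, 'q6': np.float64(3.06)} [0.036 0.977 0.188 0.032 1.607 3.062] [-0.    0.03 -0.    0.01 -0.11 -0.  ]
```

>>> {"name": "apply_moves", "arguments": {"delta_pos": [[-0.05,0.002,0],[-0.1,0.004,0],[-0.155,0.006,0],[-0.21,0.008,0],[-0.265,0.01,0],[-0.32,0.012,0],[-0.375,0.014,0],[-0.43,0.016,0],[-0.48,0.018,0],[-0.525,0.02,0],[-0.525,0.02,0],[-0.525,0.02,0]], "spin": [0,8,16,24,32,40,48,56,64,72,76.1,76.1], "grip": [255,255,255,255,255,255,255,255,255,255,255,255]}}

```text
time_s: 17.9
tcp_pos: [455.9, 177.4, 304.5]
orientation: [-0.185, 0.981, -0.059, 0.011]
wrist_force: [-0.3, -0.2, 0.7]
width: 6.8
```

```bash
python3 -c "
from h import *
s=bot.state();print(tilt(s),s['qpos'].round(3),s['qvel'].round(2))"; python3 snap.py wrist P1
```

```text
{'tcp': array([455.9, 177.4, 304.5]), 'tilt': np.float64(21.3), 'tiltdir': np.float64(83.1), 'jaw': np.float64(-96.92), 'jawz': np.float64(-21.3), 't': 17.9, 'F': array([-0.3, -0.2,  0.7]), 'w': 6.8, 'q6': np.float64(1.5)} [-0.14   0.031  1.685  0.375  1.443  1.499] [ 0.    0.01  0.    0.   -0.02  0.03]
17.9 [455.9 177.4 304.5] [-0.1845  0.981  -0.0593  0.0111] [-0.14   0.031  1.685  0.375  1.443  1.499] 6.804359444968081 [-0.3 -0.2  0.7]
```

View pics/P1.png

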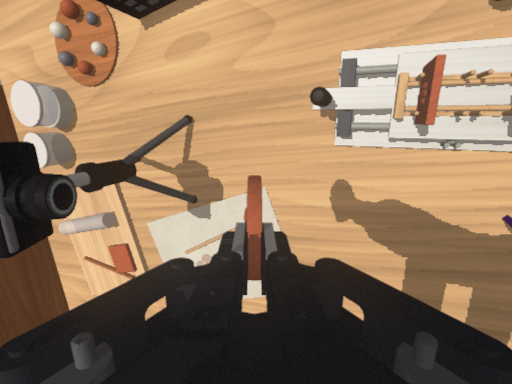

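```bash
python3 - <<'E'
import cv2,numpy as np
im=cv2.imread('pics/P1.png');r=cv2.resize(im[140:260,0:110],None,fx=5,fy=5,interpolation=cv2.INTER_CUBIC)
cv2.imwrite('pics/P1c.png',(255*(r/255.)**.45).astype('uint8'))
E
sed -n 1,3p /dev/null
python3 - <<'E'
import sys;sys.path.insert(0,'.')
import os;os.chdir('.')
from fitlens import *
P=pickle.load(open('pics/P1.pkl','rb'))[1]
p=[473.5,405.2,261.5,np.radians(-6.85),np.radians(21.1)]
x,w,z=fr(p[3],p[4]);L=np.array(p[:3])
q=cr(proj(P,circ(L,x,w,z,0)[::15]),5,0,140);print(q.round(0).tolist())
E
```

```text
[[289.0, 171.0], [250.0, 198.0], [226.0, 252.0], [226.0, 315.0], [250.0, 367.0], [290.0, 393.0], [331.0, 387.0], [365.0, 355.0], [383.0, 306.0], [383.0, 253.0], [365.0, 205.0], [331.0, 174.0]]
```

View pics/P1c.png

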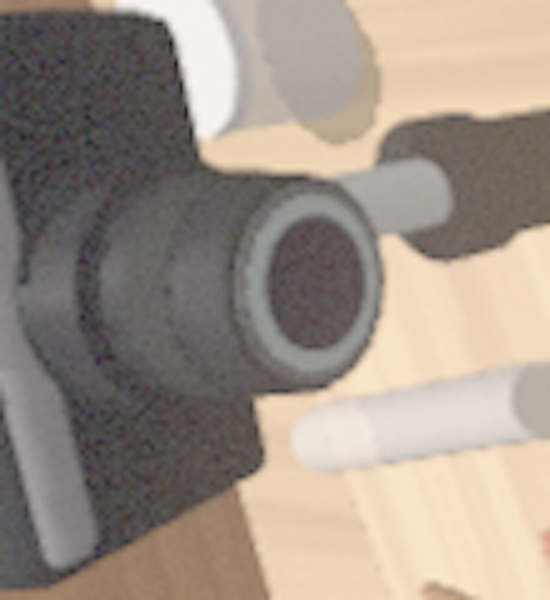

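```bash
python3 - <<'E'
from fitlens import *
P=pickle.load(open('pics/P1.pkl','rb'))[1]
def r2(p,full):
    x,w,z=fr(p[3],p[4]);L=np.array(p[:3])
    q=cr(proj(P,circ(L,x,w,z,0)),5,0,140)
    e=np.array([q[:,0].min()-231,q[:,0].max()-382,q[:,1].min()-177,q[:,1].max()-392])/3
    return np.r_[res(p,wM=.5),e]
s=least_squares(r2,[474,404,258,-.118,.35],x_scale=[10,10,10,.1,.1],diff_step=1e-3,args=(1,))
print(s.x[:3].round(1),np.degrees(s.x[3:]).round(2),s.fun.round(1))
for t in (17,19,21,23): 
    f=lambda p:r2([*p,np.radians(t)],1)
    k=least_squares(f,[474,404,258,-.118],x_scale=[10,10,10,.1],diff_step=1e-3);print(t,k.cost.round(2),k.x.round(2))
x,w,z=fr(s.x[3],s.x[4]);C=s.x[:3]-150*x;print("C",C,"TCP",C+13.4*z)
E
```

```text
[473.2 405.4 261.1] [-7.18 21.6 ] [ 0.2  0.5  0.2 -0.3 -2.7 -0.9  0.2 -0.8 -0.1 -0.1  0.7 -0.7 -1.7  1.2
 -2.4  1. ]
17 61.67 [ 4.7310e+02  4.0466e+02  2.6133e+02 -9.0000e-02]
19 26.92 [ 4.7314e+02  4.0489e+02  2.6126e+02 -1.1000e-01]
21 11.47 [ 4.7318e+02  4.0525e+02  2.6117e+02 -1.2000e-01]
23 14.93 [ 4.7325e+02  4.0571e+02  2.6105e+02 -1.3000e-01]
C [455.75939308 267.00783482 205.9094848 ] TCP [455.14238884 262.11262224 218.36806415]
```

```bash
python3 - <<'E'
from h import *
import pickle,cv2
s,P,im=pickle.load(open('pics/P1.pkl','rb'))
R=Rt(s)
for dx in (-2,0,2):
    an=np.radians(np.arange(0,360,3));pts=[s["tcp_pos"]+R@np.array([dx+32*np.cos(a),yy,13.4+32*np.sin(a)]) for a in an for yy in(-4,4)]
    q=proj(P,np.array(pts));print(dx,q.min(0).round(1),q.max(0).round(1))
r=cv2.resize(im[165:300,215:305,::-1],None,fx=5,fy=4.4,interpolation=cv2.INTER_CUBIC)
cv2.imwrite('pics/P1d.png',(255*(r/255.)**.5).astype('uint8'))
E
```

```text
-2 [247.5 180.8] [263.4 286.8]
0 [247.4 177.6] [263.4 283.8]
2 [247.4 174.4] [263.5 280.8]
```

View pics/P1d.png

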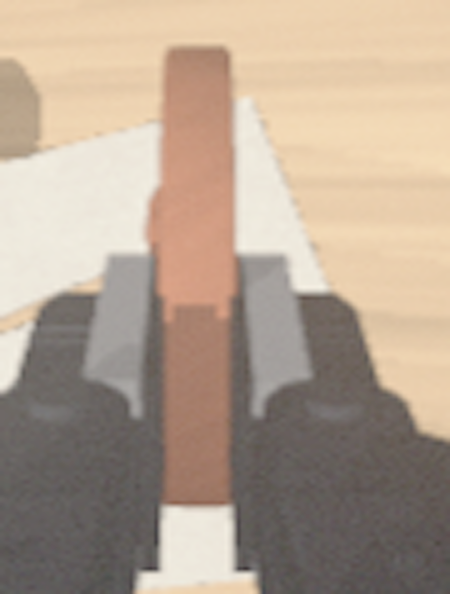

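>>> {"name": "apply_moves", "arguments": {"delta_pos": [[0,0.02,-0.03],[0,0.04,-0.055],[-0.001,0.06,-0.075],[-0.0014,0.078,-0.0855],[-0.0014,0.0845,-0.0855],[-0.0014,0.0845,-0.0855],[-0.0014,0.0845,-0.0855]], "spin": [0,0,0,0,0,0,0], "grip": [255,255,255,255,255,255,255]}}

```text
time_s: 18.82
tcp_pos: [455.2, 261.7, 219.1]
orientation: [-0.185, 0.981, -0.059, 0.011]
wrist_force: [0.6, -0.2, -0.9]
width: 6.7
```

```bash
python3 -c "
from h import *
s=bot.state();print(tilt(s),s['qvel'].round(2))"; python3 snap.py wrist P2; python3 snap.py scene P3; python3 snap.py top P4; python3 - <<'E'
import cv2
s=cv2.imread('pics/P3.png')
r=cv2.resize(s[130:310,230:470],None,fx=3.3,fy=3.3,interpolation=cv2.INTER_CUBIC)
cv2.imwrite('pics/P3c.png',(255*(r/255.)**.6).astype('uint8'))
E
```

```text
{'tcp': array([455.2, 261.7, 219.1]), 'tilt': np.float64(21.32), 'tiltdir': np.float64(83.0), 'jaw': np.float64(-96.91), 'jawz': np.float64(-21.32), 't': 18.825, 'F': array([ 0.6, -0.2, -0.9]), 'w': 6.7, 'q6': np.float64(1.6)} [-0.01 -0.    0.    0.   -0.   -0.  ]
18.825 [455.2 261.7 219.1] [-0.1846  0.981  -0.0593  0.0114] [0.052 0.125 1.797 0.397 1.182 1.598] 6.73514120412042 [ 0.6 -0.2 -0.9]
18.875 [455.2 261.6 219.1] [-0.1846  0.9809 -0.0594  0.0114] [0.052 0.125 1.797 0.397 1.182 1.598] 6.772228963216405 [ 0.1  0.5 -0.7]
18.925 [455.1 261.6 219. ] [-0.1846  0.9809 -0.0595  0.0113] [0.052 0.125 1.797 0.397 1.182 1.598] 6.746748889156269 [ 0.  -0.3 -0.6]
```

View pics/P3c.png

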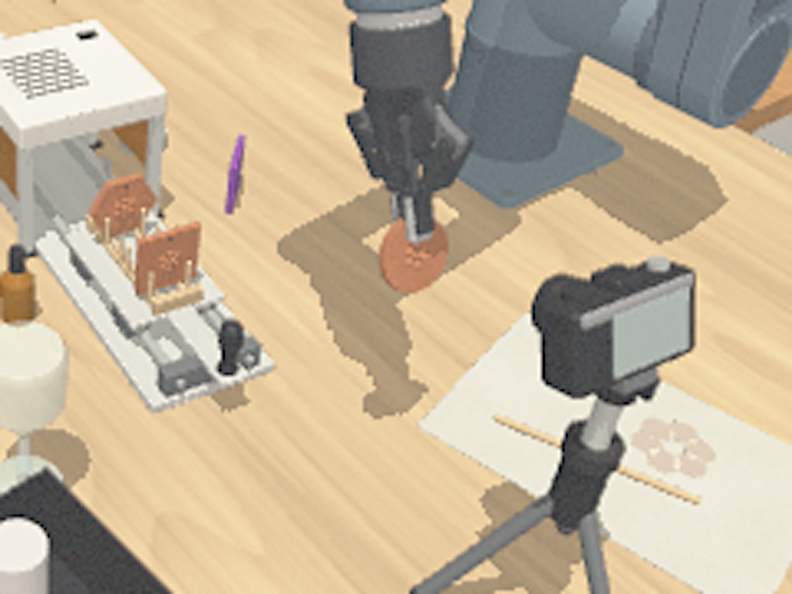

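View pics/P2.png

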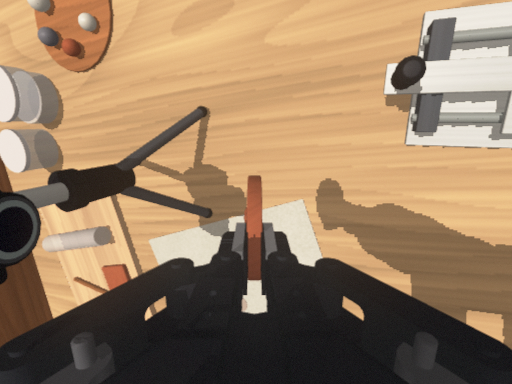

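View pics/P4.png

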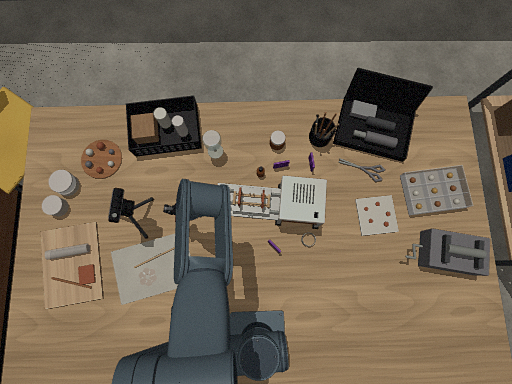

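```bash
python3 - <<'E'
from fitlens import *
import cv2
s,P,im=pickle.load(open('pics/P2.pkl','rb'))
p=[473.2,405.4,261.1,np.radians(-7.1),np.radians(21.5)]
x,w,z=fr(p[3],p[4]);L=np.array(p[:3])
q=proj(P,circ(L,x,w,z,0));print("rim pred u",q[:,0].min(),q[:,0].max(),"v",q[:,1].min(),q[:,1].max())
R=Rt(s);C=s["tcp_pos"]+R@np.array([1.4,0,13.4]);d=C-L
print("C in lens",d@x,d@w*1,d@z,"front.x",-R[:,1]@x,"up.z",-R[:,2]@z, np.degrees(np.arccos(-R[:,1]@x)))
for n in('P1','R1'):
    s,P,im=pickle.load(open(f'pics/{n}.pkl','rb'));print(n,"knob pred",proj(P,[[546.95,168.95,98]]),"plate end", proj(P,np.array([[520.0+205*.1225-65*.9925,-49.4+205*.9925+65*.1225,10],[520.0+205*.1225+65*.9925,-49.4+205*.9925-65*.1225,10]])))
a=pickle.load(open('pics/P1.pkl','rb'))[2][30:165,290:400,::-1];b=pickle.load(open('pics/P2.pkl','rb'))[2][180:280,0:90,::-1]
a=cv2.resize(a,(440,540),interpolation=cv2.INTER_CUBIC);b=cv2.resize(b,(360,400),interpolation=cv2.INTER_CUBIC)
o=np.zeros((540,800,3),np.uint8);o[:,:440]=a;o[:400,440:]=b
cv2.imwrite('pics/chk.png',(255*(o/255.)**.5).astype('uint8'))
E
```

```text
rim pred u -26.300653049690624 41.51171068008054 v 191.24581615078492 267.0011715049251
C in lens -150.19361988253985 1.2793546386024817 0.6349396064156109 front.x 0.9999902341399952 up.z 0.9999946887848405 0.2532172167072424
P1 knob pred [[315.91485412  96.73497293]] plate end [[332.12211636 146.1327594 ]
 [339.50046603  51.77769225]]
R1 knob pred [[ 88.79321016 192.37033751]] plate end [[146.43404604 222.10387763]
 [135.3950193  122.25335609]]
```

View pics/chk.png

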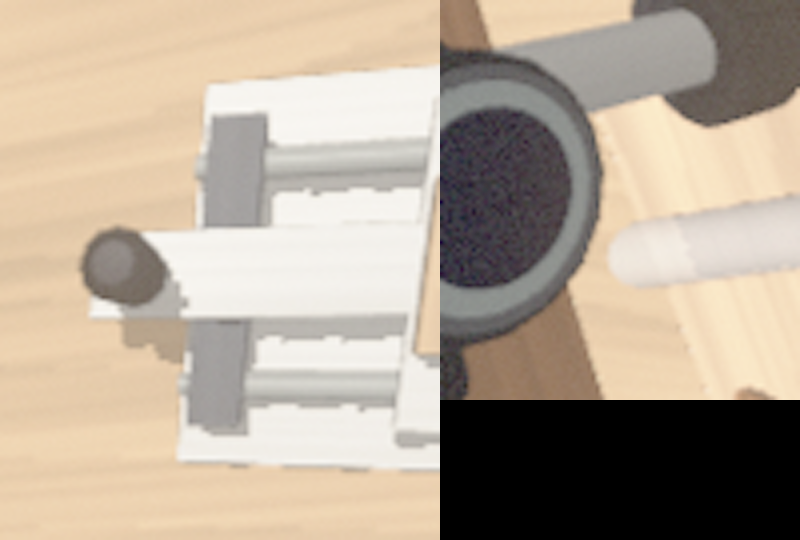

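```bash
python3 - <<'E'
from h import *
import pickle,cv2
im=pickle.load(open('pics/R1.pkl','rb'))[2]
r=cv2.resize(im[110:235,75:215,::-1],None,fx=5,fy=4.8,interpolation=cv2.INTER_CUBIC)
cv2.imwrite('pics/R1k.png',(255*(r/255.)**.5).astype('uint8'))
E
```

```text
(no output)
```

View pics/R1k.png

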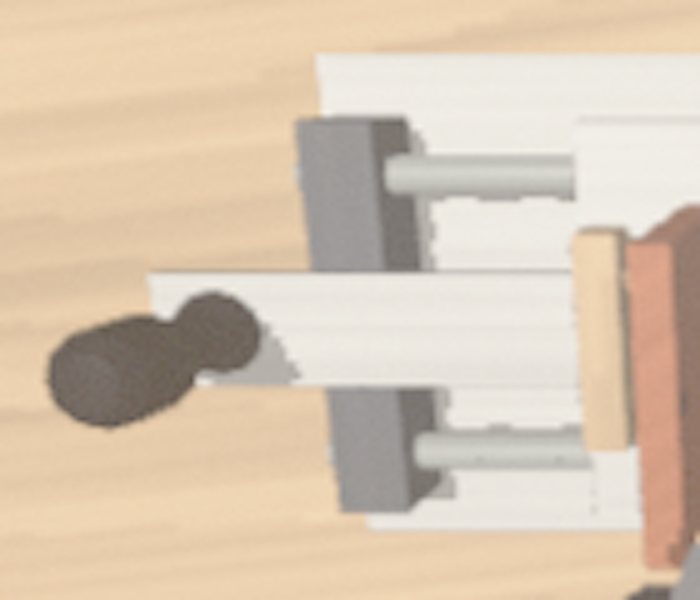

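```bash
python3 -c "
from h import *
print(tilt(bot.state())); print(bot.close_job())"
```

```text
{'tcp': array([455. , 261.6, 218.9]), 'tilt': np.float64(21.32), 'tiltdir': np.float64(83.0), 'jaw': np.float64(-96.94), 'jawz': np.float64(-21.32), 't': 18.975, 'F': array([-0.5, -0.7, -0.6]), 'w': 6.7, 'q6': np.float64(1.6)}
the job is handed in; nothing more can be done
None
```

I pulled the carriage out to the unloading detent, took the round medallion from the middle slot and handed in at 19.0 s, still holding it in front of the lens. The moves only allow a turn about the vertical, so I got the tilt of about 21° by repeatedly pushing just past the arm's reach limit, where the tool tips a little and stays tipped.

**Last checks**
- **Medallion pose:** by my lens fit its centre is at x -150, y about +1, z about +1 mm in the lens frame. Flower side and tilt are within about 0.3° of that fit. The fit itself is good to about 1–2° in tilt and 2 mm in position.
- **Surroundings:** in the last scene and top pictures the square and hexagon stand in their slots. The camera and the other things look untouched, and the wrist forces stayed under 10 N in every reading.

**Less certain**
- **Carriage stop:** the gripper's own travel with the knob was 190.3 mm, but two image checks put the knob 1 to 2 mm short. That is inside the detent's snap range and the calibration error. I did not check the click itself.
- **Hanging hole:** it is hidden between the pads, so "hole at the top" rests on how the medallion stood in the rack and was not seen directly.

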